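# Put away instrument bridges by length

## Robot

A 6-joint arm with a two-finger parallel gripper is mounted at the origin on the work surface. World frame = base frame: x ahead of the robot, y to its left, z up, the work surface at z = 0. Lengths are in m, angles in rad, forces in N, time in s.
With the tool pointing down it reaches from about 0.4 to 0.825 m from the base axis. Payload 7 kg.
Tool frame: the origin (TCP) lies at the very end of the fingers, on their centre line; the grasp point (between the pads) lies 19 mm behind it; z points along the fingers, y is the line along which they close (so a half turn about z gives the same grasp; the last joint's range is limited). The gripper opens to 88 mm and grips with 3 to 60 N. Pads are 19 mm wide; open, the fingers measure 130 mm over their backs; the gripper's body (78 mm by 193 mm) begins 47 mm behind the grasp point.
Start: joints at [1.484, 0.359, 0.012, 0, -1.224, -0.288], TCP at [0.247, 0.628, 0.227] pointing down, gripper open.
Joint ranges: [-3.07, 3.07], [-1.43, 2.12], [-1.02, 1.25], [-3.03, 1.67], [-3.05, -0], [-3.03, 3.03]. Speed limits (rad/s): [2.39, 2.39, 3.01, 3.14, 3.14, 3.14].

## Interface

Orientations are given as a rotation vector (axis times angle).
In Python, from station import arm gives the robot as it stands. The module is installed in compiled form; this text tells all that it offers.
- The arm moves only by the tool arm_command, never from a script. Its argument "motion" is one flat list of numbers, 7 for each row, row after row: the turn, a rotation vector about the tool's x, y, z normalised to -1 to 1, where 1 is pi/2 rad, then the shift along the tool's x, y, z normalised to -1 to 1, where 1 is 120 mm, then the opening, from -1 (shut) to 1 (fully open). A call has 1 to 5 rows; each row shifts and turns the commanded pose from where the row before left it, along the tool's axes as they then stand; what a row does not reach is not made up. A row lasts 1/8 s, in which the tool goes at most 62.5 mm and 10.7 degrees, less where a joint would pass 70% of its speed; a pose out of reach is approached as far as the arm can. A call with a number of a shift or a turn outside -1 to 1 is refused whole. A call with a gripper value outside its range is refused whole. The fingers move at their own pace and stop on an object; "squeeze" is the grip in N (left out, the last holds). Time passes only in rows, so rows that do not move let the fingers close. It gives the time, the measured TCP pose, the force, the opening and the grip force at its end, in the units of the state.
- arm.get_state(): the state, without advancing time (a new reading comes with each control period).
- arm.get_image(name): name is "scene" or "top" or "wrist"; returns a dict with "pixels" (480x640x3 uint8, blue, green, red), "camera_matrix" (3x3 intrinsics, pixels), "pose" (4x4, takes a point from camera to world coordinates). Camera axes: x right, y down, z forward; pixel columns grow to the right and rows downward; lengths in m; the calibration is good to about 2 mm. A picture is of the moment at which its call begins. There is no depth.
- arm.close_job(): hands the job in; it is judged then, once.
The state is a dict: "t": time; "joint_positions": joint angles; "joint_vel": joint speeds; "effort": joint torques, N m; "tcp_pos": TCP position; "eef_rot": TCP orientation; "contact_force": force on the tool from outside, world axes, zero at the start; "torque": the same for the moment, N m; "finger_gap": opening from 0.0 (shut) to 1.0 (fully open); "finger_force": force on a finger pad.
Only numpy, scipy, OpenCV 4.12 (cv2) and the standard library are available. Lean on these libraries where they do the work, as an engineer would, in place of code of your own. Each camera call takes 0.05 s, during which the arm holds its last target. There are 200 camera calls.

## Task

Put the three new bridges standing on the bench away in the rack, each upright in the row that holds the stored bridge of the same length, squarely behind it on the row's open side. Take the shortest first, then the middle one, then the longest, and finish each row before the next: gently push the pair along, face to face, until it clearly presses back the sprung plate at the row's end, then let go; do not shove the loose rack along the bench. Leave everything else on the bench alone.

Things in the scene. Friction and masses are not known exactly. Their poses are not given: they have to be found in the camera images.
- new_short: Pale wooden instrument bridge, the short size: a bar 18 mm thick (along its x), 40 mm long (along its y) and 20 mm high, on two feet 5 mm high, with a raised middle. 25 g; it topples if pushed high up. Origin: centre of its underside, z up. A newly made one, standing on its feet on the open bench at the start, to be put away.
- stored_short: Pale wooden instrument bridge, the short size: a bar 18 mm thick (along its x), 40 mm long (along its y) and 20 mm high, on two feet 5 mm high, with a raised middle. 25 g; it topples if pushed high up. Origin: centre of its underside, z up. Already stored, standing loosely in one of the rack's rows, facing along it; which row varies. Its +x points along the row to the end stop.
- new_middle: Pale wooden instrument bridge, the middle size: a bar 18 mm thick (along its x), 56 mm long (along its y) and 20 mm high, on two feet 5 mm high, with a raised middle. 25 g; it topples if pushed high up. Origin: centre of its underside, z up. A newly made one, standing on its feet on the open bench at the start, to be put away.
- stored_middle: Pale wooden instrument bridge, the middle size: a bar 18 mm thick (along its x), 56 mm long (along its y) and 20 mm high, on two feet 5 mm high, with a raised middle. 25 g; it topples if pushed high up. Origin: centre of its underside, z up. Already stored, standing loosely in one of the rack's rows, facing along it; which row varies. Its +x points along the row to the end stop.
- new_long: Pale wooden instrument bridge, the long size: a bar 18 mm thick (along its x), 72 mm long (along its y) and 20 mm high, on two feet 5 mm high, with a raised middle. 25 g; it topples if pushed high up. Origin: centre of its underside, z up. A newly made one, standing on its feet on the open bench at the start, to be put away.
- stored_long: Pale wooden instrument bridge, the long size: a bar 18 mm thick (along its x), 72 mm long (along its y) and 20 mm high, on two feet 5 mm high, with a raised middle. 25 g; it topples if pushed high up. Origin: centre of its underside, z up. Already stored, standing loosely in one of the rack's rows, facing along it; which row varies. Its +x points along the row to the end stop.
- rack: Dark-wood rack, about 1.7 kg, standing loose on the bench. Origin: centre of its underside. Base 160 mm (x) by 258 mm (y), 15 mm thick: the rows' floor is at z = 15 mm. Three rows run along its x, 78 mm wide, at y = -84, 0, +84 mm, between 6 mm walls 14 mm high above the floor; they are open at the -x end, and each ends in a sprung stop near its +x end.
- row0 (a point): Point on the floor of the rack's first row, at mid-length on its centre line (y = -84 mm). The front of this row's end stop, a steel plate 66 mm wide and 18 mm high, sprung on a clamped wooden block, is somewhere 34 to 54 mm in +x from here: it differs by row and is not measured. The stored bridge stands 4 to 42 mm short of it.
- plate0 (a joint): How far the sprung end plate of the first row is pressed back (m): 0 free, 0.007 fully in; about 0.5 N per mm, and it springs back when let go.
- row1 (a point): Point on the floor of the rack's second row, at mid-length on its centre line (y = 0 mm). The front of this row's end stop, a steel plate 66 mm wide and 18 mm high, sprung on a clamped wooden block, is somewhere 34 to 54 mm in +x from here: it differs by row and is not measured. The stored bridge stands 4 to 42 mm short of it.
- plate1 (a joint): How far the sprung end plate of the second row is pressed back (m): 0 free, 0.007 fully in; about 0.5 N per mm, and it springs back when let go.
- row2 (a point): Point on the floor of the rack's third row, at mid-length on its centre line (y = 84 mm). The front of this row's end stop, a steel plate 66 mm wide and 18 mm high, sprung on a clamped wooden block, is somewhere 34 to 54 mm in +x from here: it differs by row and is not measured. The stored bridge stands 4 to 42 mm short of it.
- plate2 (a joint): How far the sprung end plate of the third row is pressed back (m): 0 free, 0.007 fully in; about 0.5 N per mm, and it springs back when let go.
- cork_block: Cork sanding block 75 x 38 x 28 mm. Origin: centre of its underside. A bystander, to be left alone.
- brass_weight: Small knobbed brass weight, 32 mm across, 38 mm high. Origin: centre of its underside. A bystander, to be left alone.
- tuning_peg: Wooden tuning peg lying flat, 80 mm long, 13 mm high. Origin: centre of its underside. A bystander, to be left alone.
- screwdriver: Screwdriver lying on the bench, 170 mm long along its x. A bystander, to be left alone.
- glue_bottle: Glue bottle, 52 mm across, 120 mm tall. Origin: centre of its underside. A bystander, to be left alone.
- varnish_jar: Amber varnish jar, 64 mm across, 70 mm tall. Origin: centre of its underside. A bystander, to be left alone.
- brush_cup: Steel cup, 72 mm across, 85 mm tall. Origin: centre of its underside. A bystander, to be left alone.

How it is judged:
By the outcome, as a careful person would: the job done as asked, in the order asked, and still so for the second after the job is handed in, with the robot touching nothing.
It also fails if it takes over 72 s, if anything falls off the work surface, if the arm or the gripper's body presses on something with over 40 N, if the wrist force passes 120 N, or if a joint passes its speed limit or range.

## Working session

There is one attempt and no reset: what is moved stays moved. The work goes in short steps, Python scripts to look and compute and a tool call to move; the robot and the scene stay as the last step left them, time stands still between calls to the robot, and variables do not carry over. Pictures are saved under pics/ and viewed, at most 10 in all, crops included, and the job is handed in when it is done.

Besides the shell and the picture viewer there is one more tool, called by a JSON object that holds its "method" and its "body", one argument or row to a line. arm_command: Moves the arm, as the interface text tells. Scaled input: -1 to 1 covers 120 mm each way for a shift and pi/2 rad each way for a turn. Its arguments: {"type":"object","properties":{"motion":{"type":"array","items":{"type":"number","minimum":-1,"maximum":1}},"squeeze":{"type":"number"}},"required":["motion"]}

```bash
mkdir -p pics; ls; python3 - <<'E'
from station import arm
import cv2,numpy as np
s=arm.get_state();print({k:np.round(v,4).tolist() for k,v in s.items()})
for n in("top","scene"):
    i=arm.get_image(n);cv2.imwrite(f"pics/{n}0.png",i["pixels"]);np.savez(f"{n}0.npz",**i)
    print(n,i["camera_matrix"].round(1).tolist(),i["pose"].round(3).tolist())
E
```

```text
pics
{'t': 0.0, 'joint_positions': [1.4841, 0.3594, 0.0111, -0.0004, -1.2241, -0.2881], 'joint_vel': [0.0004, -0.0001, -0.001, -0.001, 0.0009, 0.0006], 'effort': [-0.0022, -58.2714, 29.3045, 6.9971, 0.0067, -0.0002], 'tcp_pos': [0.2469, 0.6277, 0.2256], 'eef_rot': [3.085, -0.5851, -0.0003], 'contact_force': [0.4518, 0.1841, 0.6125], 'torque': [-0.0698, -0.0216, 0.0481], 'finger_force': 0.0, 'finger_gap': 1.0027}
top [[613.5, 0.0, 321.0], [0.0, 613.5, 238.0], [0.0, 0.0, 1.0]] [[0.028, -0.989, 0.145, 0.342], [-1.0, -0.028, 0.002, 0.052], [0.002, -0.145, -0.989, 1.562], [0.0, 0.0, 0.0, 1.0]]
scene [[531.2, 0.0, 319.8], [0.0, 531.2, 241.5], [0.0, 0.0, 1.0]] [[0.736, 0.554, -0.39, 1.003], [0.677, -0.594, 0.434, -0.419], [0.008, -0.583, -0.812, 0.944], [0.0, 0.0, 0.0, 1.0]]
```

View pics/top0.png

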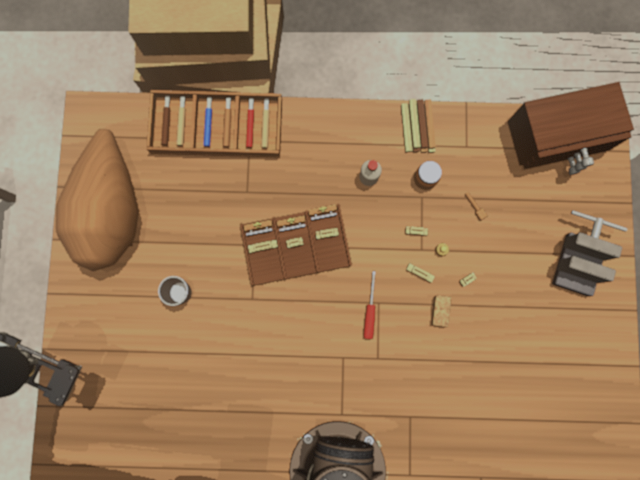

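View pics/scene0.png

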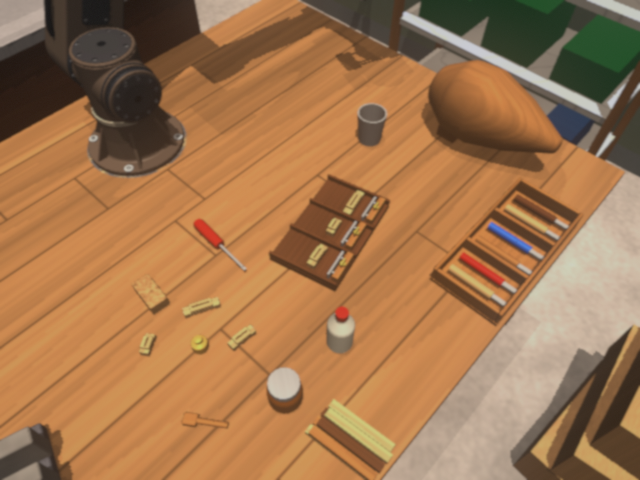

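The top view shows the rack at about (296,245). It holds the long bridge in the left row (262,246), the short in the middle row (295,242) and the middle one in the right row (327,234). The new ones are middle (417,231), long (421,272) and short (468,279), with the brass weight at (442,250). The scene view agrees: new short (147,344), long (201,307), middle (241,337), stored (353,203), (334,226), (317,255).

```bash
cat > h.py <<'E'
import numpy as np,cv2
from scipy.spatial.transform import Rotation as R
def load(n): return dict(np.load(n))
def grab(name,f=None):
    from station import arm
    i=arm.get_image(name)
    if f: np.savez(f+".npz",**i); cv2.imwrite(f"pics/{f}.png",i["pixels"])
    return i
def ray(i,uv):
    d=np.linalg.inv(i["camera_matrix"])@np.array([*uv,1.]); return i["pose"][:3,3],i["pose"][:3,:3]@d
def plane(i,uv,z):
    o,d=ray(i,uv); return o+d*(z-o[2])/d[2]
def tri(i,a,j,b):
    o,d=ray(i,a);p,e=ray(j,b); d/=np.linalg.norm(d);e/=np.linalg.norm(e)
    s=np.linalg.lstsq(np.c_[d,-e],p-o,rcond=None)[0]
    q=o+s[0]*d; r=p+s[1]*e; return (q+r)/2,np.linalg.norm(q-r)
def pale(i,lo=(20,50,140),hi=(36,170,255),amin=15):
    m=cv2.inRange(cv2.cvtColor(i["pixels"],cv2.COLOR_BGR2HSV),lo,hi)
    m=cv2.morphologyEx(m,cv2.MORPH_CLOSE,np.ones((3,3)))
    n,l,s,c=cv2.connectedComponentsWithStats(m)
    return [(c[k],s[k,4],cv2.minAreaRect(np.argwhere(l==k)[:,::-1].astype(np.float32))) for k in range(1,n) if s[k,4]>=amin],m
E
python3 - <<'E'
from h import *
for n in("top0","scene0"):
    i=load(n+".npz");b,m=pale(i);print(n)
    hs=cv2.cvtColor(i["pixels"],cv2.COLOR_BGR2HSV)
    for c,a,r in b: print(c.round(1),a,np.round(r[1],1),round(r[2],1),plane(i,c,.02).round(3))
i=load("top0.npz");hs=cv2.cvtColor(i["pixels"],cv2.COLOR_BGR2HSV)
for u,v in((417,231),(421,272),(468,279),(262,246),(295,242),(327,234),(400,300)):print(hs[v,u])
for q in((242,225),(339,206),(349,266),(252,284)):print(plane(i,q,.02).round(3))
E
```

```text
top0
[188.2  15.6] 3116 [ 32. 119.] 90.0 [1.16  0.427 0.02 ]
[192.7   2.2] 27 [4.8 9.1] 68.2 [1.199 0.417 0.02 ]
[258.7  35.8] 573 [16.7 58.3] 5.2 [1.108 0.235 0.02 ]
[272.5  17.8] 284 [29. 11.] 90.0 [1.16  0.201 0.02 ]
[170.5  63.9] 31 [ 2. 14.] 90.0 [1.022 0.466 0.02 ]
[137.4  70.9] 76 [ 9.1 16.7] 5.7 [1.    0.552 0.02 ]
[257.7  88.2] 125 [ 8.6 24.5] 78.2 [0.962 0.232 0.02 ]
[223.1  89.2] 15 [8.8 2. ] 11.3 [0.956 0.323 0.02 ]
[410.5 124.3] 724 [51.  15.5] 85.0 [ 0.874 -0.171  0.02 ]
[180.  125.7] 171 [ 4.4 37.3] 3.9 [0.854 0.43  0.02 ]
[264.6 128.1] 173 [ 4.6 36.2] 2.4 [0.853 0.209 0.02 ]
[432.3 149.8] 22 [3. 6.] 90.0 [ 0.807 -0.228  0.02 ]
[366.1 174.4] 24 [8.5 4.9] 45.0 [ 0.737 -0.057  0.02 ]
[322.4 208.3] 30 [4.9 6.4] 45.0 [0.645 0.053 0.02 ]
[290.7 219.8] 30 [4. 7.] 90.0 [0.613 0.133 0.02 ]
[256.9 223.9] 28 [8. 4.] 0.0 [0.6   0.219 0.02 ]
[416.6 230.3] 160 [21.6  7.6] 6.3 [ 0.595 -0.188  0.02 ]
[326.7 232.8] 169 [ 7.6 22.4] 80.0 [0.582 0.04  0.02 ]
[294.2 241.9] 123 [ 7.6 16.3] 77.0 [0.556 0.122 0.02 ]
[262.2 245.6] 214 [ 7.6 29. ] 78.2 [0.544 0.203 0.02 ]
[442.4 248.8] 113 [11
[... 520 characters left out ...]
 0.044 0.02 ]
[342.4 262.3] 32 [6. 5.] 90.0 [0.63  0.067 0.02 ]
[471.7 280.1] 183 [49.6  3.7] 34.7 [0.851 0.214 0.02 ]
[201.1 305.2] 222 [ 8.9 36.4] 71.6 [ 0.492 -0.198  0.02 ]
[341.3 328.6] 118 [20. 12.] 0.0 [ 0.728 -0.049  0.02 ]
[240.  335.8] 206 [ 9.1 28.6] 50.2 [ 0.597 -0.191  0.02 ]
[145.8 343.4] 137 [ 9.5 19.4] 14.0 [ 0.479 -0.322  0.02 ]
[198.4 342.8] 166 [13.9 13.9] 26.6 [ 0.551 -0.254  0.02 ]
[359.9 430. ] 1515 [81.  19.6] 36.9 [ 0.877 -0.171  0.02 ]
[308.5 428.6] 31 [3.6 9.4] 29.7 [ 0.811 -0.229  0.02 ]
[ 26  82 172]
[ 21  99 155]
[ 23  96 162]
[ 23  92 155]
[ 25  88 159]
[ 31  71 182]
[ 14 124 175]
[0.596 0.256 0.02 ]
[0.652 0.01  0.02 ]
[ 0.498 -0.018  0.02 ]
[0.446 0.224 0.02 ]
```

```bash
cat >> h.py <<'E'
def st():
    from station import arm
    return arm.get_state()
def plan(targets,grip,pos=None,rot=None):
    """targets: list of (x,y,z,toolY yaw deg or None,nrows). Prints rows in move units, 5 per line."""
    s=st(); p=np.array(s["tcp_pos"]) if pos is None else pos; r=R.from_rotvec(s["eef_rot"])
    print("t",round(s["t"],2),"tcp",np.round(p,4),"F",np.round(s["contact_force"],2),"gap",round(s["finger_gap"],3),"ff",s["finger_force"],"z",r.as_matrix()[:,2].round(3))
    out=[]
    for x,y,z,a,n in targets:
        Y=r.as_matrix()[:,1]; cur=np.degrees(np.arctan2(Y[1],Y[0]))
        da=0 if a is None else (a-cur+90)%180-90
        if a is not None: # also level the tool
            want=R.from_matrix(np.c_[[np.cos(np.radians(cur+da-90+180)),np.sin(np.radians(cur+da+90)),0],[np.cos(np.radians(cur+da)),np.sin(np.radians(cur+da)),0],[0,0,-1]])
            dr=(r.inv()*want).as_rotvec()
        else: dr=np.zeros(3)
        need=max(np.linalg.norm(np.array([x,y,z])-p)/.0625,np.degrees(np.linalg.norm(dr))/10.7)
        n=n or int(np.ceil(need/.97)); print("need %.1f n %d turn %.1f"%(need,n,da))
        d=(np.array([x,y,z])-p)/n
        for k in range(n):
            out.append([*(dr/n/(np.pi/2)),*(r.inv().apply(d)/.12),grip]); r=r*R.from_rotvec(dr/n)
        p=np.array([x,y,z])
    for k in range(0,len(out),5): print([float(round(v,3))+0. for q in out[k:k+5] for v in q])
E
python3 - <<'E'
from h import *
plan([(.48,.13,.25,12.8,None)],1)
E
```

```text
t 0.1 tcp [0.247  0.6277 0.2257] F [0.28 0.51 0.21] gap 1.003 ff 0.0 z [-0.    -0.001 -1.   ]
need 8.8 n 10 turn -55.7
[0.0, 0.0, 0.062, 0.333, 0.315, -0.02, 1.0, 0.0, 0.0, 0.062, 0.362, 0.281, -0.02, 1.0, 0.0, 0.0, 0.062, 0.387, 0.245, -0.02, 1.0, 0.0, 0.0, 0.062, 0.409, 0.206, -0.02, 1.0, 0.0, 0.0, 0.062, 0.427, 0.165, -0.02, 1.0]
[0.0, 0.0, 0.062, 0.441, 0.123, -0.02, 1.0, 0.0, 0.0, 0.062, 0.451, 0.08, -0.02, 1.0, 0.0, 0.0, 0.062, 0.457, 0.035, -0.02, 1.0, 0.0, 0.0, 0.062, 0.458, -0.009, -0.02, 1.0, 0.0, 0.0, 0.062, 0.455, -0.054, -0.02, 1.0]
```

{"method": "arm_command", "body": {
  "motion": [0, 0, 0.062, 0.333, 0.315, -0.02, 1, 0, 0, 0.062, 0.362, 0.281, -0.02, 1, 0, 0, 0.062, 0.387, 0.245, -0.02, 1, 0, 0, 0.062, 0.41, 0.206, -0.02, 1, 0, 0, 0.062, 0.427, 0.165, -0.02, 1]
}}

```text
t: 0.72
tcp_pos: [0.364, 0.3773, 0.2384]
eef_rot: [2.852, -1.316, -0.0]
contact_force: [1.2, 0.2, 0.5]
finger_gap: 1.001
finger_force: 0.0
```

{"method": "arm_command", "body": {
  "motion": [0, 0, 0.062, 0.441, 0.123, -0.02, 1, 0, 0, 0.062, 0.451, 0.08, -0.02, 1, 0, 0, 0.062, 0.457, 0.035, -0.02, 1, 0, 0, 0.062, 0.458, -0.01, -0.02, 1, 0, 0, 0.062, 0.455, -0.054, -0.02, 1]
}}

```text
t: 1.35
tcp_pos: [0.4805, 0.1284, 0.2506]
eef_rot: [-2.451, 1.965, 0.0]
contact_force: [0.3, 1.4, -0.4]
finger_gap: 1.005
finger_force: 0.0
```

{"method": "arm_command", "body": {
  "motion": [0, 0, 0, 0, 0, 0, 1]
}}

```text
t: 1.48
tcp_pos: [0.4809, 0.1271, 0.2504]
eef_rot: [2.448, -1.968, -0.0]
contact_force: [-1.9, 0.4, -0.6]
finger_gap: 1.001
finger_force: 0.0
```

```bash
python3 - <<'E'
from h import *
i=grab("wrist","w1"); print(i["camera_matrix"].round(1).tolist(),i["pose"].round(3).tolist())
for c,a,r in pale(i,amin=150)[0]: print(c.round(1),a,np.round(r[1],1),round(r[2],1),plane(i,c,.035).round(4))
plan([(.48,-.30,.2,12.8,None)],1)
E
```

```text
[[349.5, 0.0, 323.8], [0.0, 349.5, 244.6], [0.0, 0.0, 1.0]] [[-0.977, -0.207, -0.056, 0.495], [-0.215, 0.941, 0.26, 0.058], [-0.001, 0.266, -0.964, 0.408], [0.0, 0.0, 0.0, 1.0]]
[318.3  32.1] 2043 [32.4 70.4] 9.9 [ 0.5236 -0.0447  0.035 ]
[344.2  72.9] 174 [ 5.9 69.4] 10.4 [ 0.4914 -0.0155  0.035 ]
[421.8 110.4] 734 [  8.2 127.6] 15.3 [0.4078 0.0011 0.035 ]
[461.7 107.3] 492 [ 9.9 91.2] 20.1 [ 0.3697 -0.0102  0.035 ]
[501.5 112.2] 496 [ 8.5 85.9] 16.9 [ 0.3294 -0.0144  0.035 ]
[247.  114.1] 1002 [57.8 18.5] 87.6 [0.5781 0.0422 0.035 ]
[425.5 192.4] 649 [13.2 79. ] 18.8 [0.3804 0.0789 0.035 ]
[258.5 197.3] 579 [37.1 17.1] 86.2 [0.5528 0.1221 0.035 ]
[ 13.  223.1] 333 [28.6 12. ] 11.3 [0.8093 0.2073 0.035 ]
[257.1 267. ] 907 [59.  16.8] 86.1 [0.5413 0.2    0.035 ]
[260.8 365.8] 212 [ 6.3 41.3] 10.3 [0.5157 0.3253 0.035 ]
t 1.52 tcp [0.4804 0.1284 0.2503] F [-0.19  0.89 -0.72] gap 0.997 ff 0.0 z [-0.001 -0.    -1.   ]
need 6.9 n 8 turn 0.3
[0.0, 0.0, 0.0, 0.436, 0.097, 0.052, 1.0, 0.0, 0.0, 0.0, 0.436, 0.097, 0.052, 1.0, 0.0, 0.0, 0.0, 0.435, 0.098, 0.052, 1.0, 0.0, 0.0, 0.0, 0.435, 0.098, 0.052, 1.0, 0.0, 0.0, 0.0, 0.435, 0.098, 0.052, 1.0]
[0.0, 0.0, 0.0, 0.435, 0.099, 0.052, 1.0, 0.0, 0.0, 0.0, 0.435, 0.099, 0.052, 1.0, 0.0, 0.0, 0.0, 0.435, 0.099, 0.052, 1.0]
```

View pics/w1.png

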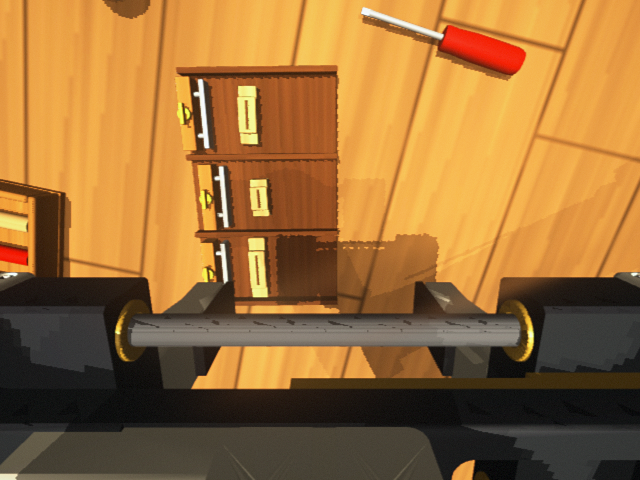

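The wrist view shows the rack clearly: plates at columns 202, 222 and 227, stored bridges at (247,114) middle, (258,197) short and (257,267) long, and the open end at column 337.

{"method": "arm_command", "body": {
  "motion": [0, 0, 0, 0.47, 0.09, 0, 1, 0, 0, 0, 0.47, 0.09, 0, 1, 0, 0, 0, 0.47, 0.09, 0, 1, 0, 0, 0, 0.47, 0.09, 0, 1, 0, 0, 0, 0.47, 0.09, 0, 1]
}}

```text
t: 2.15
tcp_pos: [0.4896, -0.1574, 0.2506]
eef_rot: [-2.456, 1.958, -0.0]
contact_force: [0.5, 0.3, 0.5]
finger_gap: 1.0
finger_force: 0.0
```

{"method": "arm_command", "body": {
  "motion": [0, 0, 0, 0.42, 0.09, 0, 1, 0, 0, 0, 0, 0, 0, 1]
}}

```text
t: 2.4
tcp_pos: [0.49, -0.2101, 0.2498]
eef_rot: [2.451, -1.964, -0.002]
contact_force: [0.2, 0.3, -0.2]
finger_gap: 1.0
finger_force: 0.0
```

```bash
python3 - <<'E'
from h import *
i=grab("wrist","w2"); t=load("top0.npz"); sc=load("scene0.npz"); w1=load("w1.npz")
T={"nS":(468,279),"nL":(420.3,272.1),"nM":(416.6,230.3),"sM":(326.7,232.8),"sS":(294.2,241.9),"sL":(262.2,245.6)}
C={"nS":(145.8,343.4),"nL":(201.1,305.2),"nM":(240,335.8),"sM":(315.7,254.3),"sS":(333.1,225),"sL":(353.4,201.5)}
for n,im,am in(("w2",i,200),("w1",w1,500)):
  for c,a,r in pale(im,amin=am)[0]:
    bx=cv2.boxPoints(r); P=[plane(im,q,.02 if n=="w2" else .035)[:2] for q in bx]
    e=[P[1]-P[0],P[2]-P[1]]; L=[np.linalg.norm(v) for v in e]; v=e[int(L[1]>L[0])]
    p=plane(im,c,.02 if n=="w2" else .035)
    k=min(T,key=lambda k:np.linalg.norm(plane(t,T[k],.02)[:2]-p[:2]))
    q,er=tri(im,c,t,T[k]); q2,er2=tri(im,c,sc,C[k])
    print(n,c.round(1),a,"LxW",np.round(sorted(L),4),"normal yaw",round((np.degrees(np.arctan2(v[1],v[0]))-90+90)%180-90,1),p.round(4),k,q.round(4),round(er,4),q2.round(4),round(er2,4))
s=st();print(np.round(s["tcp_pos"],4))
E
```

```text
w2 [360.7 117. ] 655 LxW [0.0186 0.0387] normal yaw 35.1 [ 0.4741 -0.3183  0.02  ] nS [ 0.474  -0.3183  0.0202] 0.0002 [ 0.473  -0.3199  0.0084] 0.001
w2 [ 17.5 181.1] 1060 LxW [0.0385 0.0484] normal yaw -84.5 [ 0.8244 -0.1721  0.02  ] nM [ 0.5863 -0.1975  0.2611] 0.1097 [ 0.6751 -0.2286  0.1995] 0.0128
w2 [414.2 198.6] 1287 LxW [0.0361 0.0719] normal yaw 83.5 [ 0.3952 -0.2485  0.02  ] nS [ 0.4559 -0.2662  0.2356] 0.001 [ 0.3044 -0.256  -0.2922] 0.0652
w2 [228.9 211.7] 696 LxW [0.0179 0.0541] normal yaw -4.5 [ 0.5935 -0.1891  0.02  ] nM [ 0.5944 -0.1887  0.018 ] 0.0008 [ 0.5947 -0.1886  0.0144] 0.0017
w2 [328.6 218.3] 704 LxW [0.0174 0.0571] normal yaw -24.9 [ 0.4829 -0.2061  0.02  ] nL [ 0.4857 -0.202   0.0067] 0.0079 [ 0.4822 -0.1983  0.0014] 0.0084
w1 [318.3  32.1] 2043 LxW [0.0299 0.0595] normal yaw 0.4 [ 0.5236 -0.0447  0.035 ] sM [0.5108 0.047  0.3864] 0.0287 [ 0.5588 -0.0066  0.0723] 0.0939
w1 [421.8 110.4] 734 LxW [0.008  0.1197] normal yaw 0.1 [0.4078 0.0011 0.035 ] sM [0.5101 0.054  0.4548] 0.0225 [0.4865 0.029  0.0182] 0.17
w1 [247.  114.1] 1002 LxW [0.0182 0.0545] normal yaw 12.1 [0.5781 0.0422 0.035 ] sM [0.5838 0.0406 0.0079] 0.0011 [0.5791 0.0411 0.0275] 0.002
w1 [425.5 192.4] 649 LxW [0.0139 0.0822] normal yaw -2.6 [0.3804 0.0789 0.035 ] sS [0.4996 0.0803 0.4209] 0.0469 [0.4669 0.1045 0.0351] 0.1738
w1 [258.5 197.3] 579 LxW [0.018  0.0394] normal yaw 13.8 [0.5528 0.1221 0.035 ] sS [0.5525 0.1211 0.0407] 0.0012 [0.5538 0.1231 0.0272] 0.0009
w1 [257.1 267. ] 907 LxW [0.0185 0.0701] normal yaw 13.6 [0.5413 0.2    0.035 ] sL [0.5423 0.2016 0.0308] 0.001 [0.5424 0.2033 0.0269] 0.0005
[ 0.49   -0.2087  0.2499]
```

View pics/w2.png

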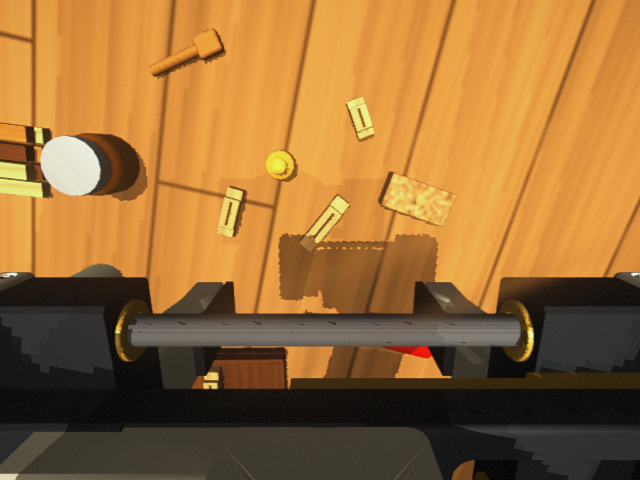

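Wrist view 2: new short (360,117), new middle (229,212), new long (328,218, partly in the gripper's shadow), brass weight (280,165), cork (418,199). Next I plan the short pick and measure the rack and plates from w1.

```bash
python3 - <<'E'
from h import *
plan([(.474,-.3183,.07,35.1,None),(.474,-.3183,.005,35.1,2)],0)
i=load("w1.npz");px=i["pixels"];h=cv2.cvtColor(px,cv2.COLOR_BGR2HSV)
# plates: unsaturated bright
m=cv2.inRange(h,(0,0,120),(179,60,255)); n,l,s,c=cv2.connectedComponentsWithStats(m)
for k in range(1,n):
    if s[k,4]>60 and 170<c[k][0]<260 and 60<c[k][1]<310: print("plate",c[k].round(1),s[k].tolist(),plane(i,c[k],.033).round(4))
yaw=np.radians(13);ex=np.array([np.cos(yaw),np.sin(yaw),0]);ey=np.array([-ex[1],ex[0],0])
# rack wood: dark brown
m=cv2.inRange(h,(0,90,40),(12,255,150)); 
m=cv2.morphologyEx(m,cv2.MORPH_OPEN,np.ones((5,5)));n,l,s,c=cv2.connectedComponentsWithStats(m)
for k in range(1,n):
    if s[k,4]>800: print("rack",c[k].round(0),s[k].tolist())
g=cv2.cvtColor(px,cv2.COLOR_BGR2GRAY)
for row in (95,113,135,180,197,215): print(row,h[row,185:275,1].tolist() if row in(113,197) else "", h[row,328:346,0].tolist())
E
```

```text
t 2.45 tcp [ 0.49   -0.2087  0.2499] F [-0.58  0.79 -0.54] gap 1.004 ff 0.0 z [-0.001  0.    -1.   ]
need 3.4 n 4 turn 22.5
need 1.0 n 2 turn 0.0
[0.0, 0.0, -0.062, 0.216, 0.082, 0.375, 0.0, 0.0, 0.0, -0.062, 0.206, 0.103, 0.375, 0.0, 0.0, 0.0, -0.062, 0.195, 0.123, 0.375, 0.0, 0.0, 0.0, -0.062, 0.182, 0.141, 0.375, 0.0, 0.0, 0.0, 0.0, 0.0, 0.0, 0.271, 0.0]
[0.0, 0.0, 0.0, 0.0, 0.0, 0.271, 0.0]
plate [202.6 113.1] [193, 79, 17, 70, 415] [0.6223 0.0508 0.033 ]
plate [222.6 195.8] [214, 166, 15, 61, 354] [0.5911 0.1292 0.033 ]
plate [223.3 261.9] [216, 244, 12, 40, 204] [0.5798 0.203  0.033 ]
rack [285. 202.] [253, 169, 52, 61, 2068]
95  [12, 12, 12, 12, 12, 12, 12, 12, 12, 14, 17, 19, 20, 19, 19, 19, 19, 19]
113 [194, 171, 157, 158, 176, 189, 193, 186, 186, 171, 177, 177, 178, 178, 187, 119, 29, 2, 6, 7, 15, 50, 110, 108, 101, 133, 169, 195, 193, 195, 199, 196, 195, 192, 193, 191, 196, 195, 196, 196, 193, 195, 198, 197, 200, 189, 197, 197, 194, 195, 194, 196, 190, 146, 115, 108, 107, 107, 107, 125, 166, 201, 180, 123, 97, 98, 97, 96, 99, 117, 155, 163, 162, 181, 188, 196, 198, 198, 19
[... 185 characters left out ...]
18, 18, 18, 18, 18, 18]
180  [12, 12, 12, 11, 12, 12, 12, 11, 11, 14, 15, 16, 16, 17, 16, 16, 15, 16]
197 [170, 173, 172, 171, 174, 171, 172, 173, 172, 173, 183, 191, 197, 199, 186, 179, 177, 166, 166, 183, 190, 192, 178, 170, 176, 189, 190, 193, 173, 176, 184, 185, 184, 190, 172, 143, 54, 25, 11, 7, 22, 58, 111, 105, 110, 164, 193, 182, 196, 194, 198, 195, 196, 194, 193, 196, 193, 192, 195, 195, 189, 189, 193, 198, 183, 138, 120, 121, 120, 123, 125, 136, 164, 191, 167, 124, 112, 110, 109, 108, 111, 144, 166, 170, 173, 173, 196, 193, 201, 194] [11, 12, 11, 11, 12, 11, 11, 11, 11, 14, 15, 15, 15, 16, 17, 16, 16, 16]
215  [11, 11, 12, 11, 12, 11, 13, 11, 11, 15, 15, 17, 18, 18, 17, 17, 17, 17]
```

{"method": "arm_command", "body": {
  "motion": [0, 0, -0.062, 0.216, 0.082, 0.375, 0, 0, 0, -0.062, 0.206, 0.103, 0.375, 0, 0, 0, -0.062, 0.195, 0.123, 0.375, 0, 0, 0, -0.062, 0.182, 0.141, 0.375, 0, 0, 0, 0, 0, 0, 0, 0]
}}

```text
t: 3.08
tcp_pos: [0.4721, -0.3165, 0.0667]
eef_rot: [2.787, -1.448, -0.011]
contact_force: [-0.9, 0.6, 0.5]
finger_gap: 0.526
finger_force: 0.0
```

```bash
cat >> h.py <<'E'
E
python3 - <<'E'
from h import *
plan([(.474,-.3183,.005,35.1,2)],0)
i=load("w1.npz");px=i["pixels"];h=cv2.cvtColor(px,cv2.COLOR_BGR2HSV)
# open edge columns via hue step
pts=[]
for row in list(range(75,150))+list(range(168,225)):
    hh=h[row,328:346,0].astype(float); th=(hh[:5].mean()+hh[-4:].mean())/2
    if hh[-4:].mean()-hh[:5].mean()<3: continue
    k=np.argmax(hh>th); pts.append((328+k-(hh[k]-th)/(max(hh[k]-hh[k-1],1)),row))
for z in(0.,.015):
    P=np.array([plane(i,q,z)[:2] for q in pts]); f=np.polyfit(P[:,1],P[:,0],1); print("edge z",z,"yaw",np.degrees(-np.arctan(f[0])),"res",np.std(P[:,0]-np.polyval(f,P[:,1])),P[0],P[-1])
# walls: edges of rack sides in y at column 290..330 : gray gradient profile
g=cv2.cvtColor(px,cv2.COLOR_BGR2GRAY)
for c0 in (185,290,322): print(c0,[(v,int(g[v,c0:c0+5].mean())) for v in list(range(60,80))+list(range(148,166))+list(range(226,242))])
E
```

```text
t 3.08 tcp [ 0.4721 -0.3165  0.0667] F [-0.87  0.56  0.53] gap 0.526 ff 0.0 z [-0.007  0.002 -1.   ]
need 1.0 n 2 turn 0.0
[0.001, 0.002, 0.0, 0.012, -0.003, 0.257, 0.0, 0.001, 0.002, 0.0, 0.012, -0.003, 0.257, 0.0]
edge z 0.0 yaw 12.793659411359128 res 0.0005202945652962172 [ 0.49784889 -0.01883594] [0.46119764 0.13937476]
edge z 0.015 yaw 12.793659411359108 res 0.0005011621839904623 [ 0.49775717 -0.016026  ] [0.46245367 0.13636694]
185 [(60, 169), (61, 168), (62, 169), (63, 168), (64, 168), (65, 169), (66, 168), (67, 122), (68, 107), (69, 104), (70, 102), (71, 100), (72, 95), (73, 50), (74, 34), (75, 42), (76, 108), (77, 163), (78, 168), (79, 169), (148, 190), (149, 190), (150, 153), (151, 177), (152, 181), (153, 180), (154, 146), (155, 120), (156, 120), (157, 119), (158, 116), (159, 123), (160, 143), (161, 180), (162, 183), (163, 182), (164, 183), (165, 182), (226, 186), (227, 186), (228, 186), (229, 186), (230, 186), (231, 186), (232, 186), (233, 186), (234, 187), (235, 186), (236, 185), (237, 186), (238, 186), (239, 187), (240, 186), (241, 186)]
290 [(60, 140), (61, 140), (62, 1
[... 476 characters left out ...]
, 96), (234, 92), (235, 62), (236, 42), (237, 48), (238, 48), (239, 50), (240, 47), (241, 47)]
322 [(60, 199), (61, 200), (62, 198), (63, 200), (64, 198), (65, 133), (66, 113), (67, 112), (68, 114), (69, 114), (70, 117), (71, 80), (72, 48), (73, 42), (74, 51), (75, 66), (76, 78), (77, 108), (78, 113), (79, 112), (148, 110), (149, 111), (150, 111), (151, 110), (152, 107), (153, 94), (154, 112), (155, 114), (156, 113), (157, 112), (158, 95), (159, 71), (160, 87), (161, 93), (162, 106), (163, 107), (164, 107), (165, 108), (226, 98), (227, 96), (228, 69), (229, 41), (230, 42), (231, 83), (232, 97), (233, 98), (234, 98), (235, 94), (236, 96), (237, 96), (238, 97), (239, 96), (240, 97), (241, 92)]
```

```bash
python3 - <<'E'
import cv2
p=cv2.imread("pics/w1.png")[55:310,165:345];cv2.imwrite("pics/w1c.png",cv2.resize(p,None,fx=2.3,fy=2.3,interpolation=cv2.INTER_NEAREST))
E
```

```text
(no output)
```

View pics/w1c.png

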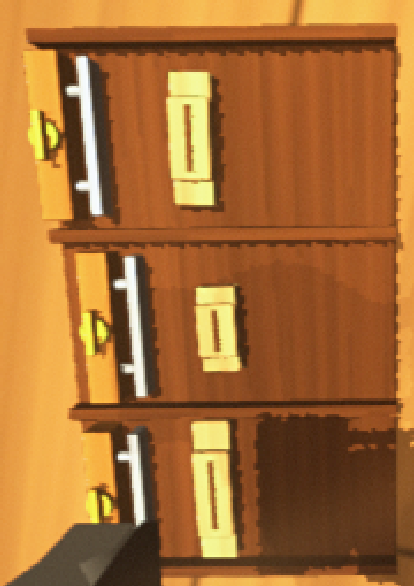

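{"method": "arm_command", "body": {
  "motion": [0.002, 0.004, 0, 0.01, -0.003, 0.257, 0, 0, 0, 0, 0.008, 0, 0.257, 0, 0, 0, 0, 0, 0, 0, 0]
}}

```text
t: 3.45
tcp_pos: [0.4759, -0.3177, 0.0083]
eef_rot: [2.788, -1.447, 0.007]
contact_force: [-0.6, -0.3, 1.3]
finger_gap: 0.5
finger_force: 0.0
```

```bash
python3 - <<'E'
from h import *
plan([(.474,-.3183,.005,35.1,1)],0)
i=load("w1.npz")
yaw=np.radians(12.8);ex=np.array([np.cos(yaw),np.sin(yaw)]);ey=np.array([-ex[1],ex[0]])
ws=[plane(i,(322,v),.029)[:2]@ey for v in(68.2,156,233)]; print("wall y",np.round(ws,4)); y0=np.mean([ws[0]+.126,ws[1]+.042,ws[2]-.042])
xe=np.mean([plane(i,(337,r),.015)[:2]@ex for r in(90,130,180,210)]); x0=xe+.08
print("rack origin",(x0*ex+y0*ey).round(4),"x0,y0",x0,y0)
for n,ft,fb,br,L,rr,c in(("row0",206.3,210,(237.5,258.5),.02,113,(247,114.1)),("row1",226.3,230,(250,268),0,197,(258.5,197.3)),("row2",227.5,231,(0,0),0,255,(257.1,267))):
    a=plane(i,(ft,rr),.033)[:2]@ex-x0;b=plane(i,(fb,rr),.015)[:2]@ex-x0;q=plane(i,c,.035)[:2];
    print(n,"plate front x",a.round(4),b.round(4),"stored",(q@ex-x0).round(4),(q@ey-y0).round(4))
h=cv2.cvtColor(i["pixels"],cv2.COLOR_BGR2HSV); print(h[255,205:275,1].tolist())
E
```

```text
t 3.45 tcp [ 0.4759 -0.3177  0.0083] F [-0.61 -0.27  1.3 ] gap 0.5 ff 0.0 z [ 0.004 -0.003 -1.   ]
need 0.1 n 1 turn -0.0
[-0.001, -0.003, 0.0, -0.005, 0.016, 0.027, 0.0]
wall y [-0.1296 -0.0455  0.0377]
rack origin [0.5487 0.1208] x0,y0 0.5618600436269306 -0.0038225084315961755
row0 plate front x 0.0525 0.0543 stored 0.0112 -0.0831
row1 plate front x 0.0392 0.0401 stored 0.0043 0.0004
row2 plate front x 0.0432 0.0443 stored 0.0103 0.0789
[188, 188, 187, 184, 188, 189, 186, 184, 195, 191, 150, 85, 70, 67, 77, 73, 24, 11, 11, 10, 27, 74, 110, 97, 126, 174, 188, 194, 188, 191, 196, 193, 190, 189, 195, 190, 198, 191, 194, 193, 193, 195, 185, 120, 103, 102, 107, 107, 106, 117, 146, 156, 138, 128, 126, 132, 132, 131, 148, 166, 159, 158, 185, 182, 190, 193, 194, 193, 194, 197]
```

{"method": "arm_command", "body": {
  "motion": [0, 0, 0, -0.005, 0, 0.025, 0, 0, 0, 0, 0, 0, 0, -1, 0, 0, 0, 0, 0, 0, -1, 0, 0, 0, 0, 0, 0, -1],
  "squeeze": 10
}}

```text
t: 3.95
tcp_pos: [0.476, -0.3192, 0.0065]
eef_rot: [-2.787, 1.45, -0.013]
contact_force: [-0.8, -0.3, 0.2]
finger_gap: 0.223
finger_force: 0.1
```

{"method": "arm_command", "body": {
  "motion": [0, 0, 0, 0, 0, 0, -1]
}}

```text
t: 4.08
tcp_pos: [0.4759, -0.3192, 0.0064]
eef_rot: [2.787, -1.45, 0.012]
contact_force: [-0.5, 0.9, 4.7]
finger_gap: 0.204
finger_force: 10.0
```

```bash
cat >> h.py <<'E'
yaw=np.radians(12.8);ex=np.array([np.cos(yaw),np.sin(yaw)]);ey=np.array([-ex[1],ex[0]]);x0,y0=.5619,-.0038
def rk(x,y): return (x0+x)*ex+(y0+y)*ey
def inrk(p): return np.array([np.dot(p[:2],ex)-x0,np.dot(p[:2],ey)-y0])
E
python3 - <<'E'
from h import *
s=st();p=s["tcp_pos"];P=rk(-.05,0)
plan([(p[0],p[1],.09,None,None),(.47,-.13,.13,12.8,None),(*P,.08,12.8,None)],-1)
E
```

```text
t 4.08 tcp [ 0.4759 -0.3192  0.0064] F [-0.47  0.93  4.74] gap 0.204 ff 10.000297464430332 z [ 0.007 -0.004 -1.   ]
need 1.3 n 2 turn 0.0
need 3.1 n 4 turn -22.2
need 3.9 n 5 turn 0.0
[0.0, 0.0, 0.0, 0.002, -0.001, -0.348, -1.0, 0.0, 0.0, 0.0, 0.002, -0.001, -0.348, -1.0, -0.001, -0.001, 0.062, -0.329, -0.217, -0.085, -1.0, -0.001, -0.001, 0.062, -0.349, -0.184, -0.085, -1.0, -0.001, -0.001, 0.062, -0.365, -0.149, -0.084, -1.0]
[-0.001, -0.001, 0.062, -0.378, -0.113, -0.084, -1.0, 0.0, 0.0, 0.0, -0.378, -0.137, 0.083, -1.0, 0.0, 0.0, 0.0, -0.378, -0.137, 0.083, -1.0, 0.0, 0.0, 0.0, -0.378, -0.137, 0.083, -1.0, 0.0, 0.0, 0.0, -0.378, -0.137, 0.083, -1.0]
[0.0, 0.0, 0.0, -0.378, -0.137, 0.083, -1.0]
```

{"method": "arm_command", "body": {
  "motion": [0, 0, 0, 0, 0, -0.35, -1, 0, 0, 0, 0, 0, -0.35, -1, 0, 0, 0.062, -0.33, -0.217, -0.085, -1, 0, 0, 0.062, -0.35, -0.184, -0.085, -1, 0, 0, 0.062, -0.365, -0.15, -0.085, -1]
}}

```text
t: 4.7
tcp_pos: [0.4705, -0.1754, 0.1203]
eef_rot: [-2.542, 1.844, -0.011]
contact_force: [1.0, -0.4, -0.3]
finger_gap: 0.207
finger_force: 10.0
```

{"method": "arm_command", "body": {
  "motion": [0, 0, 0.062, -0.378, -0.113, -0.085, -1, 0, 0, 0, -0.378, -0.137, 0.08, -1, 0, 0, 0, -0.378, -0.137, 0.08, -1, 0, 0, 0, -0.378, -0.137, 0.08, -1, 0, 0, 0, -0.378, -0.137, 0.08, -1]
}}

```text
t: 5.32
tcp_pos: [0.4938, 0.0637, 0.091]
eef_rot: [-2.453, 1.961, -0.011]
contact_force: [0.5, -0.6, -0.4]
finger_gap: 0.206
finger_force: 10.0
```

{"method": "arm_command", "body": {
  "motion": [0, 0, 0, -0.378, -0.137, 0.08, -1, 0, 0, 0, 0, 0, 0, -1, 0, 0, 0, 0, 0, 0, -1]
}}

```text
t: 5.7
tcp_pos: [0.4995, 0.1098, 0.0812]
eef_rot: [-2.454, 1.961, -0.01]
contact_force: [-0.1, -0.2, -0.5]
finger_gap: 0.206
finger_force: 10.0
```

```bash
python3 - <<'E'
from h import *
i=grab("wrist","w3");P=rk(-.048,0)
print(inrk(st()["tcp_pos"]))
plan([(*P,.03,12.8,None),(*P,.0195,12.8,2)],-1)
cv2.imwrite("pics/w3c.png",i["pixels"][150:480,100:560])
E
```

```text
[-0.05048914 -0.00026376]
t 5.75 tcp [0.4996 0.1093 0.0814] F [ 0.11 -0.96 -0.82] gap 0.205 ff 9.999974258244038 z [ 0.006 -0.004 -1.   ]
need 0.8 n 1 turn 0.1
need 0.2 n 2 turn 0.0
[-0.003, -0.003, -0.001, -0.004, -0.019, 0.428, -1.0, 0.0, 0.0, 0.0, 0.0, 0.0, 0.044, -1.0, 0.0, 0.0, 0.0, 0.0, 0.0, 0.044, -1.0]
```

View pics/w3c.png

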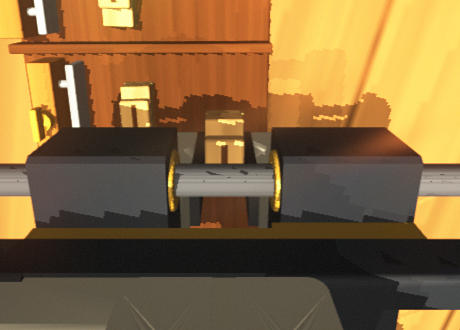

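{"method": "arm_command", "body": {
  "motion": [-0.003, -0.003, 0, -0.003, 0.015, 0.42, -1, 0, 0, 0, 0, 0, 0.045, -1, 0, 0, 0, 0, 0, 0.04, -1, 0, 0, 0, 0, 0, 0, -1]
}}

```text
t: 6.25
tcp_pos: [0.4991, 0.1098, 0.0219]
eef_rot: [-2.452, 1.961, -0.002]
contact_force: [0.1, -0.1, -0.2]
finger_gap: 0.204
finger_force: 10.0
```

```bash
python3 - <<'E'
from h import *
i=load("w3.npz");h=cv2.cvtColor(i["pixels"],cv2.COLOR_BGR2HSV)
print([h[v,318:332].mean(0).round().astype(int).tolist() for v in range(252,276,2)])
for v in(258,260,262): print(v,inrk(plane(i,(324,v),.095)).round(4))
s=st();print(inrk(s["tcp_pos"]),np.round(s["tcp_pos"],4),np.round(s["contact_force"],2))
E
```

```text
[[11, 189, 94], [11, 186, 95], [11, 184, 97], [11, 185, 96], [14, 169, 116], [15, 161, 114], [15, 164, 120], [15, 164, 124], [14, 167, 131], [24, 134, 254], [24, 129, 244], [17, 161, 201]]
258 [-0.0513 -0.025 ]
260 [-0.0513 -0.0241]
262 [-0.0513 -0.0232]
[-0.05084131  0.00026845] [0.4991 0.1098 0.0219] [ 0.1  -0.05 -0.23]
```

{"method": "arm_command", "body": {
  "motion": [0, 0, 0, 0, 0, 0.003, -0.4, 0, 0, 0, 0, 0, 0, -0.4, 0, 0, 0, 0, 0, -0.1, -0.4, 0, 0, 0, 0, 0, -0.3, -0.4]
}}

```text
t: 6.75
tcp_pos: [0.4973, 0.1092, 0.0683]
eef_rot: [2.452, -1.96, -0.001]
contact_force: [0.9, 1.2, 0.5]
finger_gap: 0.302
finger_force: 0.0
```

```bash
python3 - <<'E'
from h import *
s=st();P=rk(-.095,0);p=s["tcp_pos"];print(s["joint_positions"])
plan([(*P,.09,102.0,None)],-.64)
E
```

```text
[ 6.02271338e-01  2.55181895e-01 -5.51021465e-01 -4.28845278e-05
 -7.67519214e-01 -3.80201264e-01]
t 6.75 tcp [0.4973 0.1092 0.0683] F [0.95 1.18 0.48] gap 0.302 ff 0.0 z [-0.002 -0.002 -1.   ]
need 8.3 n 9 turn 89.3
[0.0, 0.0, -0.11, 0.0, 0.039, -0.02, -0.64, 0.0, 0.0, -0.11, -0.007, 0.039, -0.02, -0.64, 0.0, 0.0, -0.11, -0.013, 0.037, -0.02, -0.64, 0.0, 0.0, -0.11, -0.019, 0.034, -0.02, -0.64, 0.0, 0.0, -0.11, -0.025, 0.03, -0.02, -0.64]
[0.0, 0.0, -0.11, -0.03, 0.025, -0.02, -0.64, 0.0, 0.0, -0.11, -0.034, 0.02, -0.02, -0.64, 0.0, 0.0, -0.11, -0.037, 0.014, -0.02, -0.64, 0.0, 0.0, -0.11, -0.038, 0.007, -0.02, -0.64]
```

{"method": "arm_command", "body": {
  "motion": [0, 0, -0.11, 0, 0.04, -0.02, -0.64, 0, 0, -0.11, -0.007, 0.04, -0.02, -0.64, 0, 0, -0.11, -0.013, 0.037, -0.02, -0.64, 0, 0, -0.11, -0.02, 0.034, -0.02, -0.64, 0, 0, -0.11, -0.025, 0.03, -0.02, -0.64]
}}

```text
t: 7.38
tcp_pos: [0.4752, 0.1047, 0.0815]
eef_rot: [-3.051, 0.745, -0.002]
contact_force: [0.3, -0.1, 0.1]
finger_gap: 0.177
finger_force: 0.0
```

{"method": "arm_command", "body": {
  "motion": [0, 0, -0.11, -0.03, 0.025, -0.02, -0.64, 0, 0, -0.11, -0.034, 0.02, -0.02, -0.64, 0, 0, -0.11, -0.037, 0.014, -0.02, -0.64, 0, 0, -0.11, -0.038, 0.007, -0.02, -0.64, 0, 0, -0.01, 0, 0, 0, -0.64]
}}

```text
t: 8.0
tcp_pos: [0.4569, 0.1007, 0.091]
eef_rot: [-3.121, -0.348, -0.003]
contact_force: [0.3, -0.6, 0.9]
finger_gap: 0.183
finger_force: 0.0
```

{"method": "arm_command", "body": {
  "motion": [0, 0, 0, 0, 0, 0, -0.64, 0, 0, 0, 0, 0, 0, -0.64]
}}

```text
t: 8.25
tcp_pos: [0.4569, 0.1005, 0.0901]
eef_rot: [-3.123, -0.345, -0.001]
contact_force: [-0.2, -0.1, 0.1]
finger_gap: 0.179
finger_force: 0.0
```

```bash
python3 - <<'E'
from h import *
i=grab("wrist","w4");P=rk(-.095,0)
print(inrk(st()["tcp_pos"]))
plan([(*P,.0195,102.8,None)],-.64)
for c,a,r in pale(i,amin=150)[0]: print(c.round(1),a,np.round(r[1],1),round(r[2],1),inrk(plane(i,c,.035)).round(4))
E
```

```text
[-0.09408651  0.00060974]
t 8.3 tcp [0.4569 0.1005 0.09  ] F [-0.39  0.45  0.02] gap 0.181 ff 0.0 z [ 0.  0. -1.]
need 1.1 n 2 turn 0.2
[0.0, 0.0, -0.001, -0.004, 0.003, 0.294, -0.64, 0.0, 0.0, -0.001, -0.004, 0.003, 0.294, -0.64]
[64.4  3.3] 391 [ 9. 58.] 90.0 [0.0516 0.1385]
[598.5  17.4] 1580 [84.4 22.8] 14.0 [ 0.0441 -0.1461]
[592.1 110.9] 12355 [105. 143.] 8.4 [-0.0029 -0.1521]
[74.9 45.3] 417 [62.  11.2] 12.1 [0.0316 0.1367]
[ 58.1 158.3] 21754 [217. 140.] 90.0 [-0.0282  0.1581]
[469.4  84.2] 2853 [97.8 34.8] 0.8 [ 0.0113 -0.0806]
[183.5  86.9] 3778 [ 34.7 125.6] 88.9 [0.0104 0.0798]
[322.6  98.2] 2069 [34.  68.2] 87.9 [0.0043 0.0017]
[557.6 244.6] 16070 [202. 141.] -0.0 [-0.082  -0.1462]
[321.4 195.3] 1685 [30. 63.] 90.0 [-0.0506  0.0026]
[ 65.  272.7] 2780 [143.   27.4] 11.6 [-0.0999  0.1683]
[417.  273.6] 195 [42.  8.] 0.0 [-0.1011 -0.0588]
[ 60.9 300.4] 817 [52.1 26.2] 14.3 [-0.1193  0.1748]
[323.9 362.8] 1246 [30. 60.] 90.0 [-0.1668  0.0015]
[573.3 351.7] 373 [11. 51.] 90.0 [-0.1586 -0.1703]
[564.7 375.3] 1063 [45.8 28.5] 10.0 [-0.1773 -0.1678]
[532.5 469.6] 1354 [19. 73.] 90.0 [-0.2608 -0.158 ]
[ 91.8 476.7] 1082 [  5. 204.] 90.0 [-0.2667  0.1808]
```

View pics/w4.png

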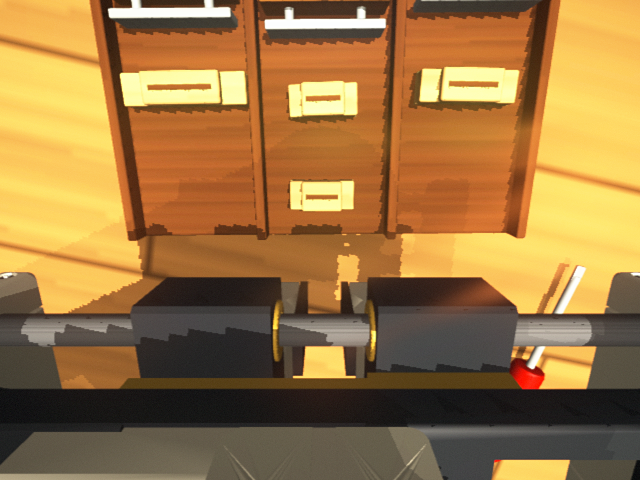

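Wrist view 4: the new short (321,195) stands upright behind the stored short (323,98), and plate 1 is at row ~25. Next I lower behind it and push.

{"method": "arm_command", "body": {
  "motion": [0, 0, 0, 0, 0.006, 0.3, -0.64, 0, 0, 0, 0, 0, 0.28, -0.64, 0, 0, 0, 0, 0, 0, -0.64]
}}

```text
t: 8.68
tcp_pos: [0.4554, 0.0987, 0.0186]
eef_rot: [3.12, 0.346, -0.007]
contact_force: [-0.6, -0.7, 1.0]
finger_gap: 0.179
finger_force: 0.0
```

{"method": "arm_command", "body": {
  "motion": [0, 0, 0, 0.08, 0, 0, -0.64, 0, 0, 0, 0.08, 0, 0, -0.64, 0, 0, 0, 0.06, 0, 0, -0.64, 0, 0, 0, 0.06, 0, 0, -0.64, 0, 0, 0, 0.06, 0, 0, -0.64]
}}

```text
t: 9.3
tcp_pos: [0.4973, 0.1089, 0.0206]
eef_rot: [-3.122, -0.348, -0.001]
contact_force: [-1.0, -0.5, -0.2]
finger_gap: 0.179
finger_force: 0.2
```

```bash
cat >> h.py <<'E'
def look(f,ycol=None,rows=None):
    i=grab("wrist",f); s=st(); print("tcp rk",inrk(s["tcp_pos"]).round(4),"z",round(s["tcp_pos"][2],4),"F along",round(float(np.dot(s["contact_force"][:2],ex)),2))
    for c,a,r in pale(i,amin=300)[0]:
        q=inrk(plane(i,c,.035))
        if -.13<q[0]<.05 and abs(q[1])<.12: print("pale",c.round(1),a,np.round(r[1],1),round(r[2],1),q.round(4))
    h=cv2.cvtColor(i["pixels"],cv2.COLOR_BGR2HSV); m=cv2.inRange(h,(0,0,120),(179,60,255)); n,l,t,c=cv2.connectedComponentsWithStats(m)
    for k in range(1,n):
        q=inrk(plane(i,c[k],.033))
        if t[k,4]>250 and .02<q[0]<.09 and abs(q[1])<.12:
            cols=[np.where(l[:,u]==k)[0].max() for u in range(int(t[k,0]+t[k,2]*.25),int(t[k,0]+t[k,2]*.75),3)]
            print("plate",c[k].round(1),t[k].tolist(),"front top edge x",inrk(plane(i,(c[k][0],np.median(cols)+1),.033)).round(4))
    return i
E
python3 - <<'E'
from h import *
import station
i=look("w5")
j=load("w4.npz")
h=cv2.cvtColor(j["pixels"],cv2.COLOR_BGR2HSV)
print([(v,h[v,315:330,1:].mean(0).astype(int).tolist()) for v in range(14,42)])
for v in (30,36):print(inrk(plane(j,(325,v),.033)),inrk(plane(j,(325,v),.015)))
E
```

```text
tcp rk [-0.0518 -0.    ] z 0.0206 F along 1.83
pale [469.  162.3] 1003 [25.3 44.8] 8.4 [ 0.0126 -0.0575]
pale [539.4 164. ] 3829 [104.3  43.9] 1.2 [ 0.0119 -0.0857]
pale [107.9 166.7] 4998 [ 43. 137.] 90.0 [0.0111 0.0868]
pale [196.5 165.2] 1417 [43.2 35. ] 86.2 [0.0116 0.0513]
pale [321.5 181.7] 3458 [43.1 93.1] 87.7 [0.0051 0.0013]
plate [547.9  41.6] [461, 19, 178, 33, 2888] front top edge x [ 0.0531 -0.0834]
plate [103.   64.6] [15, 42, 175, 33, 2768] front top edge x [0.0454 0.0842]
plate [324.3  80.3] [238, 58, 173, 32, 2694] front top edge x [0.0397 0.0002]
[(14, [131, 73]), (15, [148, 94]), (16, [161, 110]), (17, [172, 106]), (18, [96, 135]), (19, [7, 253]), (20, [0, 255]), (21, [0, 254]), (22, [1, 254]), (23, [1, 254]), (24, [2, 255]), (25, [1, 255]), (26, [0, 255]), (27, [0, 255]), (28, [23, 198]), (29, [44, 87]), (30, [53, 68]), (31, [52, 71]), (32, [52, 71]), (33, [52, 71]), (34, [49, 72]), (35, [50, 72]), (36, [49, 70]), (37, [55, 74]), (38, [132, 98]), (39, [158, 114]), (40, [159, 115]), (41, [158, 117])]
[0.03913288 0.00024308] [0.0443655  0.00017797]
[0.03621896 0.00024937] [0.04120722 0.00018479]
```

{"method": "arm_command", "body": {
  "motion": [0, 0, 0, 0.065, 0, 0, -0.64, 0, 0, 0, 0.065, 0, 0, -0.64, 0, 0, 0, 0.065, 0, 0, -0.64, 0, 0, 0, 0.065, 0, 0, -0.64, 0, 0, 0, 0.065, 0, 0, -0.64]
}}

```text
t: 9.98
tcp_pos: [0.5353, 0.1175, 0.0204]
eef_rot: [-3.122, -0.348, -0.001]
contact_force: [0.2, 0.3, -0.4]
finger_gap: 0.179
finger_force: 0.2
```

{"method": "arm_command", "body": {
  "motion": [0, 0, 0, 0, 0, 0, -0.64]
}}

```text
t: 10.1
tcp_pos: [0.5355, 0.1176, 0.0204]
eef_rot: [-3.122, -0.348, -0.001]
contact_force: [-0.0, -0.5, 0.9]
finger_gap: 0.178
finger_force: 0.0
```

```bash
python3 - <<'E'
from h import *
i=look("w6")
E
```

```text
tcp rk [-0.0141 -0.0002] z 0.0203 F along -0.13
pale [317.3 230.4] 3761 [58. 90.] 90.0 [0.0241 0.0032]
pale [461.2 241.1] 301 [16. 24.] 90.0 [ 0.0194 -0.0576]
pale [536.8 254.9] 2358 [40.  94.1] 88.4 [ 0.0133 -0.0906]
pale [ 74.4 245.3] 427 [21.9 45.1] 68.7 [0.0177 0.1063]
pale [149.6 249.4] 1253 [23. 76.] 90.0 [0.0159 0.0746]
pale [516.9 473.7] 584 [68.6 18. ] 12.1 [-0.1049 -0.0992]
plate [530.6 150.6] [451, 129, 164, 30, 2209] front top edge x [ 0.0531 -0.0829]
plate [119.5 169.6] [37, 149, 163, 30, 2373] front top edge x [0.0453 0.084 ]
plate [324.3 183.4] [245, 163, 160, 30, 2230] front top edge x [0.0399 0.0002]
```

View pics/w6.png

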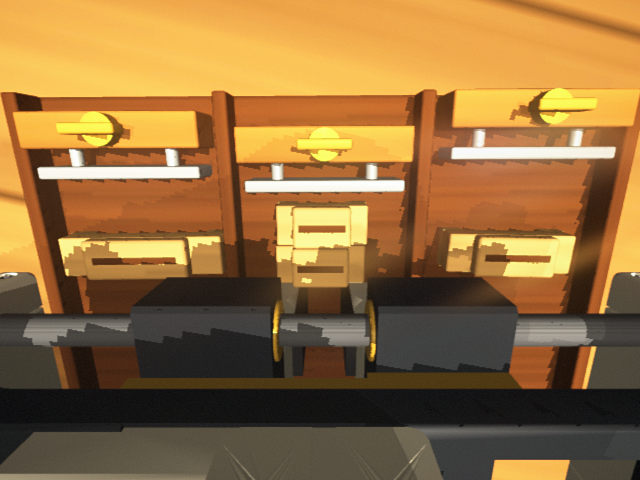

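The picture shows the pair face to face and square at (318,230), with about 8 mm left to the plate at row 186.

{"method": "arm_command", "body": {
  "motion": [0, 0, 0, 0.03, 0, 0, -0.64, 0, 0, 0, 0.03, 0, 0, -0.64, 0, 0, 0, 0.02, 0, 0, -0.64, 0, 0, 0, 0.02, 0, 0, -0.64, 0, 0, 0, 0, 0, 0, -0.64]
}}

```text
t: 10.78
tcp_pos: [0.5462, 0.1199, 0.0204]
eef_rot: [3.122, 0.348, -0.0]
contact_force: [-3.2, -0.5, 3.4]
finger_gap: 0.181
finger_force: 1.7
```

```bash
python3 - <<'E'
from h import *
i=look("w7")
for v in(200,205,210):print(inrk(plane(load("w6.npz"),(325,v),.035)))
E
```

```text
tcp rk [-0.0027 -0.0003] z 0.0204 F along -3.67
pale [316.7 231.8] 3585 [54.9 91.1] 88.6 [0.0344 0.0033]
pale [536.9 279.4] 2030 [40. 69.] 90.0 [ 0.0131 -0.0926]
pale [527.1 470.5] 1281 [19. 73.] 90.0 [-0.092  -0.1044]
plate [524.7 179. ] [448, 158, 162, 29, 1950] front top edge x [ 0.0532 -0.0823]
plate [123.8 196.4] [43, 177, 160, 29, 2220] front top edge x [0.0455 0.0837]
plate [324.5 202.1] [245, 191, 158, 18, 1904] front top edge x [ 0.0438 -0.    ]
[ 3.68789217e-02 -4.49132147e-05]
[ 3.48188275e-02 -4.47085660e-05]
[ 3.27430189e-02 -4.45023562e-05]
```

{"method": "arm_command", "body": {
  "motion": [0, 0, 0, -0.02, 0, 0, -0.64, 0, 0, 0, -0.03, 0, 0, -0.64, 0, 0, 0, -0.06, 0, 0, -0.64, 0, 0, 0, -0.1, 0, 0, -0.64, 0, 0, 0, 0, 0, -0.45, -0.64]
}}

```text
t: 11.45
tcp_pos: [0.5179, 0.1126, 0.0716]
eef_rot: [3.119, 0.347, -0.012]
contact_force: [1.4, -0.2, 0.8]
finger_gap: 0.178
finger_force: 0.0
```

{"method": "arm_command", "body": {
  "motion": [0, 0, 0, 0, 0, -0.4, -0.64]
}}

```text
t: 11.58
tcp_pos: [0.521, 0.1141, 0.1236]
eef_rot: [3.122, 0.349, -0.0]
contact_force: [1.3, 0.2, 0.8]
finger_gap: 0.181
finger_force: 0.0
```

```bash
python3 - <<'E'
from h import *
i=look("w8")
print(st()["joint_positions"])
plan([(.50,-.06,.2,None,None),(.594,-.189,.07,175.5,None)],0)
E
```

```text
tcp rk [-0.0249  0.0003] z 0.1305 F along 2.63
pale [321.7 177. ] 2655 [52. 56.] 90.0 [0.0232 0.0018]
pale [439.4 192.4] 1713 [78.6 25.4] 1.5 [ 0.0125 -0.0808]
pale [210.4 193.9] 2270 [ 25.4 100.8] 89.3 [0.0116 0.08  ]
pale [326.3 351.1] 320 [11. 36.] 90.0 [-0.1135 -0.0016]
plate [448.4 126.4] [399, 114, 99, 18, 837] front top edge x [ 0.053 -0.084]
plate [201.3 138.4] [152, 126, 98, 18, 835] front top edge x [0.0453 0.0839]
plate [323.8 146.1] [276, 135, 97, 16, 765] front top edge x [0.0406 0.0003]
[ 0.5836679   0.21279238 -0.43233817  0.00270281 -0.9165266   1.20928176]
t 11.62 tcp [0.5244 0.1155 0.1305] F [2.61 0.38 6.12] gap 0.177 ff 0.0 z [ 0.009  0.003 -1.   ]
need 3.0 n 4 turn 0.0
need 6.8 n 8 turn 72.7
[0.0, 0.0, 0.0, -0.129, 0.345, -0.147, 0.0, 0.0, 0.0, 0.0, -0.129, 0.345, -0.147, 0.0, 0.0, 0.0, 0.0, -0.129, 0.345, -0.147, 0.0, 0.0, 0.0, 0.0, -0.129, 0.345, -0.147, 0.0, 0.0, -0.001, -0.101, 0.064, 0.153, 0.136, 0.0]
[0.0, -0.001, -0.101, 0.04, 0.161, 0.136, 0.0, 0.0, -0.001, -0.101, 0.014, 0.166, 0.136, 0.0, 0.0, -0.001, -0.101, -0.012, 0.166, 0.135, 0.0, 0.0, -0.001, -0.101, -0.038, 0.162, 0.135, 0.0, 0.0, -0.001, -0.101, -0.063, 0.154, 0.135, 0.0]
[0.0, -0.001, -0.101, -0.087, 0.142, 0.135, 0.0, 0.0, -0.001, -0.101, -0.108, 0.127, 0.135, 0.0]
```

```bash
python3 - <<'E'
from h import *
plan([(.50,-.04,.2,45,None),(.594,-.189,.07,-4.5,None)],0)
E
```

```text
t 11.62 tcp [0.5244 0.1155 0.1305] F [2.61 0.38 6.12] gap 0.177 ff 0.0 z [ 0.009  0.003 -1.   ]
need 5.4 n 6 turn -57.8
need 4.6 n 5 turn -49.5
[-0.001, -0.001, 0.107, -0.08, 0.203, -0.098, 0.0, -0.001, -0.001, 0.107, -0.045, 0.214, -0.097, 0.0, -0.001, -0.001, 0.107, -0.009, 0.218, -0.097, 0.0, -0.001, -0.001, 0.107, 0.028, 0.217, -0.097, 0.0, -0.001, -0.001, 0.107, 0.063, 0.209, -0.097, 0.0]
[-0.001, -0.001, 0.107, 0.097, 0.196, -0.097, 0.0, 0.0, 0.0, 0.11, 0.286, 0.065, 0.217, 0.0, 0.0, 0.0, 0.11, 0.293, 0.015, 0.217, 0.0, 0.0, 0.0, 0.11, 0.291, -0.036, 0.217, 0.0, 0.0, 0.0, 0.11, 0.281, -0.086, 0.217, 0.0]
[0.0, 0.0, 0.11, 0.262, -0.133, 0.217, 0.0]
```

{"method": "arm_command", "body": {
  "motion": [0, 0, 0.107, -0.08, 0.203, -0.1, 0, 0, 0, 0.107, -0.045, 0.214, -0.1, 0, 0, 0, 0.107, -0.01, 0.218, -0.1, 0, 0, 0, 0.107, 0.028, 0.217, -0.1, 0, 0, 0, 0.107, 0.063, 0.21, -0.1, 0]
}}

```text
t: 12.25
tcp_pos: [0.5006, -0.0159, 0.1827]
eef_rot: [-2.99, 0.964, -0.001]
contact_force: [0.1, 0.9, 0.2]
finger_gap: 0.5
finger_force: 0.0
```

{"method": "arm_command", "body": {
  "motion": [0, 0, 0.107, 0.097, 0.196, -0.1, 0, 0, 0, 0.11, 0.286, 0.065, 0.05, 0, 0, 0, 0.11, 0.293, 0.015, 0.05, 0, 0, 0, 0.11, 0.1, -0.036, 0, 0, 0, 0, 0.11, 0.1, -0.086, 0, 0]
}}

```text
t: 12.88
tcp_pos: [0.5563, -0.1191, 0.1821]
eef_rot: [-2.316, 2.123, 0.0]
contact_force: [0.1, -0.3, 0.6]
finger_gap: 0.497
finger_force: 0.0
```

{"method": "arm_command", "body": {
  "motion": [0, 0, 0.11, 0, 0, 0, 0, 0, 0, 0, 0, 0, 0, 0]
}}

```text
t: 13.12
tcp_pos: [0.5563, -0.1186, 0.1821]
eef_rot: [-2.132, 2.307, 0.0]
contact_force: [-0.9, 0.6, -0.0]
finger_gap: 0.501
finger_force: 0.0
```

```bash
cat >> h.py <<'E'
def benchlook(f):
    i=grab("wrist",f)
    for c,a,r in pale(i,amin=300)[0]:
        P=[plane(i,q,.02)[:2] for q in cv2.boxPoints(r)]; e=[P[1]-P[0],P[2]-P[1]]; L=[np.linalg.norm(v) for v in e]; v=e[int(L[1]>L[0])]; p=plane(i,c,.02)
        if -.4<p[1]<-.1 and p[0]<.7: print(c.round(1),a,np.round(sorted(L),4),"normal",round((np.degrees(np.arctan2(v[1],v[0])))%180-90,1),p.round(4))
    return i
E
python3 - <<'E'
from h import *
print("jar",plane(load("w2.npz"),(72,165),.07)); t=load("top0.npz");print(plane(t,(429,170),.07),plane(t,(372,165),.12))
benchlook("w9"); plan([(.594,-.189,.07,-4.5,None),(.594,-.189,.006,-4.5,2)],0)
E
```

```text
jar [ 0.73289355 -0.21257879  0.07      ]
[ 0.73980688 -0.21086411  0.07      ] [ 0.73499851 -0.06421757  0.12      ]
[365.  102.9] 12855 [0.0724 0.1936] normal 3.8 [ 0.5123 -0.2235  0.02  ]
[582.7 139.8] 6387 [0.0416 0.1856] normal 0.9 [ 0.3238 -0.1785  0.02  ]
[510.9  56.1] 3734 [0.0406 0.074 ] normal 79.4 [ 0.3907 -0.2501  0.02  ]
[275.4 124.9] 2451 [0.0297 0.131 ] normal -12.1 [ 0.5905 -0.2118  0.02  ]
[442.8 132.7] 834 [0.0105 0.1376] normal 2.4 [ 0.4459 -0.1941  0.02  ]
[309.2 111.8] 394 [0.014  0.0353] normal 0.2 [ 0.5603 -0.2202  0.02  ]
[485.5 160.2] 1485 [0.0103 0.1205] normal 0.2 [ 0.4078 -0.1677  0.02  ]
[527.6 170.7] 1367 [0.0132 0.1161] normal 0.1 [ 0.3698 -0.1556  0.02  ]
[313.4 164.4] 790 [0.0173 0.0464] normal 1.4 [ 0.5605 -0.1759  0.02  ]
[295.8 163.2] 357 [0.0088 0.0356] normal -5.5 [ 0.5761 -0.1782  0.02  ]
t 13.18 tcp [ 0.5564 -0.1185  0.1823] F [-0.05 -0.1   0.05] gap 0.495 ff 0.0 z [ 0.  0. -1.]
need 2.2 n 3 turn -0.2
need 1.0 n 2 turn 0.0
[0.0, 0.0, 0.001, 0.188, -0.119, 0.312, 0.0, 0.0, 0.0, 0.001, 0.187, -0.119, 0.312, 0.0, 0.0, 0.0, 0.001, 0.187, -0.119, 0.312, 0.0, 0.0, 0.0, 0.0, 0.0, 0.0, 0.267, 0.0, 0.0, 0.0, 0.0, 0.0, 0.0, 0.267, 0.0]
```

View pics/w9.png

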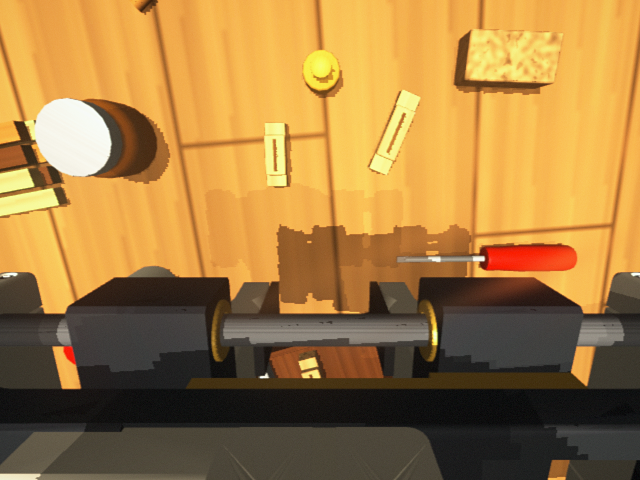

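Wrist view 9: middle at (276,155), long at (395,132), jar at (75,137). The mask merged with the wood grain, so I tighten it.

```bash
python3 - <<'E'
from h import *
i=load("w9.npz");h=cv2.cvtColor(i["pixels"],cv2.COLOR_BGR2HSV)
print(h[155,255:300].tolist()[::4])
for S in(100,120,140):
  m=cv2.inRange(h,(20,30,150),(36,S,255)); m=cv2.morphologyEx(cv2.morphologyEx(m,cv2.MORPH_CLOSE,np.ones((5,5))),cv2.MORPH_OPEN,np.ones((7,7)))
  n,l,s,c=cv2.connectedComponentsWithStats(m)
  for k in range(1,n):
    if s[k,4]>400 and 230<c[k][0]<430 and 90<c[k][1]<200:
        r=cv2.minAreaRect(np.argwhere(l==k)[:,::-1].astype(np.float32));P=[plane(i,q,.02)[:2] for q in cv2.boxPoints(r)]; e=[P[1]-P[0],P[2]-P[1]]; L=[np.linalg.norm(v) for v in e]; v=e[int(L[1]>L[0])]
        print(S,c[k].round(1),np.round(L,4),round((np.degrees(np.arctan2(v[1],v[0])))%180-90,1),plane(i,r[0],.02).round(4),tri(i,r[0],load("top0.npz"),(416.6,230.3) if c[k][0]<330 else (420.3,272.1)))
E
```

```text
[[19, 167, 249], [19, 172, 249], [19, 167, 248], [30, 97, 250], [29, 101, 250], [14, 186, 192], [30, 95, 250], [29, 110, 251], [15, 180, 173], [20, 164, 252], [20, 166, 250], [20, 165, 250]]
120 [402.8 113.9] [0.0369 0.0166] -22.6 [ 0.4801 -0.2114  0.02  ] (array([ 0.48496069, -0.20357056,  0.03159247]), np.float64(0.0147353283424235))
120 [275.  153.7] [0.0163 0.0537] -4.0 [ 0.5939 -0.1876  0.02  ] (array([ 0.5933487 , -0.18760003,  0.02559638]), np.float64(0.00048412879999987934))
120 [384.2 156.9] [0.0277 0.0161] -28.4 [ 0.4971 -0.1784  0.02  ] (array([ 0.49302654, -0.18730963,  0.03492383]), np.float64(0.021293004105135252))
140 [395.4 131.6] [0.0695 0.0174] -26.1 [ 0.4874 -0.1977  0.02  ] (array([ 0.4878804 , -0.19777559,  0.02258319]), np.float64(0.00023485001828634733))
140 [274.6 154. ] [0.0169 0.0537] -3.9 [ 0.5942 -0.1876  0.02  ] (array([ 0.59354012, -0.18761876,  0.02534499]), np.float64(0.00018374619456357737))
```

{"method": "arm_command", "body": {
  "motion": [0, 0, 0, 0.188, -0.12, 0.312, 0, 0, 0, 0, 0.186, -0.12, 0.312, 0, 0, 0, 0, 0.183, -0.12, 0.312, 0, 0, 0, 0, 0, 0, 0, 0]
}}

```text
t: 13.68
tcp_pos: [0.5926, -0.1894, 0.0665]
eef_rot: [2.131, -2.303, -0.007]
contact_force: [-0.4, 0.5, -0.0]
finger_gap: 0.5
finger_force: 0.0
```

```bash
python3 - <<'E'
from h import *
plan([(.594,-.1883,.0055,-4.2,2)],0)
E
```

```text
t 13.68 tcp [ 0.5926 -0.1894  0.0665] F [-0.36  0.5  -0.01] gap 0.5 ff 0.0 z [-0.005  0.001 -1.   ]
need 1.0 n 2 turn 0.2
[0.002, 0.0, -0.001, -0.005, -0.007, 0.254, 0.0, 0.002, 0.0, -0.001, -0.005, -0.006, 0.254, 0.0]
```

{"method": "arm_command", "body": {
  "motion": [0.002, 0, -0.001, -0.005, -0.007, 0.254, 0, 0.002, 0, 0, -0.005, -0.006, 0.25, 0, 0, 0, 0, 0, 0, 0, -1, 0, 0, 0, 0, 0, 0, -1, 0, 0, 0, 0, 0, 0, -1]
}}

```text
t: 14.3
tcp_pos: [0.5976, -0.1874, 0.0115]
eef_rot: [-2.13, 2.3, -0.011]
contact_force: [-0.4, 0.3, 0.0]
finger_gap: 0.22
finger_force: 0.1
```

{"method": "arm_command", "body": {
  "motion": [0, 0, 0, 0, 0, 0, -1, 0, 0, 0, 0, 0, 0, -1]
}}

```text
t: 14.55
tcp_pos: [0.5976, -0.1874, 0.0115]
eef_rot: [-2.13, 2.301, -0.011]
contact_force: [-1.5, 2.2, 7.0]
finger_gap: 0.205
finger_force: 10.0
```

```bash
python3 - <<'E'
from h import *
s=st();p=s["tcp_pos"];P=rk(-.048,-.082)
plan([(p[0],p[1],.1,None,2),(*P,.08,12.8,None)],-1)
E
```

```text
t 14.55 tcp [ 0.5976 -0.1874  0.0115] F [-1.51  2.2   7.03] gap 0.205 ff 10.000318642705679 z [ 0.009 -0.    -1.   ]
need 1.4 n 2 turn 0.0
need 3.7 n 4 turn 17.2
[0.0, 0.0, 0.0, 0.0, -0.003, -0.369, -1.0, 0.0, 0.0, 0.0, 0.0, -0.003, -0.369, -1.0, -0.001, 0.0, -0.048, -0.439, 0.196, 0.04, -1.0, -0.001, 0.0, -0.048, -0.453, 0.163, 0.04, -1.0, -0.001, 0.0, -0.048, -0.464, 0.128, 0.041, -1.0]
[-0.001, 0.0, -0.048, -0.472, 0.093, 0.041, -1.0]
```

{"method": "arm_command", "body": {
  "motion": [0, 0, 0, 0, 0, -0.37, -1, 0, 0, 0, 0, 0, -0.37, -1, 0, 0, -0.048, -0.44, 0.196, 0.04, -1, 0, 0, -0.048, -0.453, 0.163, 0.04, -1, 0, 0, -0.048, -0.464, 0.128, 0.04, -1]
}}

```text
t: 15.18
tcp_pos: [0.5375, -0.0229, 0.0843]
eef_rot: [-2.378, 2.045, -0.01]
contact_force: [1.6, 0.1, 0.2]
finger_gap: 0.202
finger_force: 10.0
```

{"method": "arm_command", "body": {
  "motion": [0, 0, -0.048, -0.472, 0.093, 0.04, -1, 0, 0, 0, 0, 0, 0, -1, 0, 0, 0, 0, 0, 0, -1]
}}

```text
t: 15.55
tcp_pos: [0.5188, 0.0306, 0.0793]
eef_rot: [-2.453, 1.955, -0.009]
contact_force: [-0.2, -1.2, 1.1]
finger_gap: 0.201
finger_force: 10.0
```

```bash
python3 - <<'E'
from h import *
i=grab("wrist","w10");P=rk(-.046,-.0815);s=st()
print(inrk(s["tcp_pos"]))
plan([(*P,.04,12.8,None),(*P,.0265,12.8,2)],-1)
cv2.imwrite("pics/w10c.png",i["pixels"][150:480,100:560])
h=cv2.cvtColor(i["pixels"],cv2.COLOR_BGR2HSV);z=s["tcp_pos"][2]-.0115+.02
print([(v,h[v,318:332].mean(0).astype(int).tolist(),inrk(plane(i,(324,v),z))[1].round(4)) for v in range(226,266,3)])
E
```

```text
[-0.04918719 -0.0819976 ]
t 15.6 tcp [0.519  0.0299 0.0791] F [ 0.59 -0.26 -0.49] gap 0.205 ff 9.999881386756897 z [ 0.008  0.    -1.   ]
need 0.6 n 1 turn 0.0
need 0.2 n 2 turn 0.0
[-0.005, -0.001, 0.0, -0.005, -0.024, 0.326, -1.0, 0.0, 0.0, 0.0, 0.0, 0.0, 0.056, -1.0, 0.0, 0.0, 0.0, 0.0, 0.0, 0.056, -1.0]
[(226, [11, 195, 158], np.float64(-0.1195)), (229, [11, 195, 157], np.float64(-0.1182)), (232, [11, 195, 157], np.float64(-0.1168)), (235, [11, 190, 114], np.float64(-0.1155)), (238, [15, 168, 123], np.float64(-0.1141)), (241, [15, 166, 118], np.float64(-0.1127)), (244, [15, 167, 135], np.float64(-0.1114)), (247, [26, 117, 251], np.float64(-0.11)), (250, [27, 114, 250], np.float64(-0.1086)), (253, [27, 116, 250], np.float64(-0.1072)), (256, [27, 117, 250], np.float64(-0.1058)), (259, [24, 127, 233], np.float64(-0.1044)), (262, [25, 125, 238], np.float64(-0.103)), (265, [25, 124, 243], np.float64(-0.1016))]
```

View pics/w10c.png

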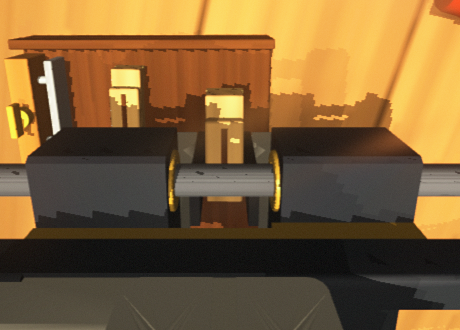

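The bridge is held upright at (325,265) in the full frame, with its end at row 246. Its centre is at about rack y −82.5 mm, so it's aligned. I've now viewed all ten pictures, so from here I use numbers only.

{"method": "arm_command", "body": {
  "motion": [-0.005, 0, 0, 0.003, 0.024, 0.326, -1, 0, 0, 0, 0, 0, 0.056, -1, 0, 0, 0, 0, 0, 0.03, -1, 0, 0, 0, 0, 0, 0, -1]
}}

```text
t: 16.1
tcp_pos: [0.5167, 0.0289, 0.0298]
eef_rot: [2.454, -1.959, 0.002]
contact_force: [-0.2, -0.4, -0.2]
finger_gap: 0.203
finger_force: 10.0
```

```bash
python3 - <<'E'
from h import *
s=st();print(inrk(s["tcp_pos"]),s["tcp_pos"][2],s["contact_force"])
E
```

```text
[-0.05166885 -0.08252305] 0.029781601368880906 [-0.15241609 -0.4186855  -0.22879678]
```

{"method": "arm_command", "body": {
  "motion": [0, 0, 0, 0, 0, 0.025, -1, 0, 0, 0, 0, 0, 0, -1]
}}

```text
t: 16.35
tcp_pos: [0.5163, 0.0293, 0.0265]
eef_rot: [2.454, -1.959, 0.002]
contact_force: [0.2, -0.3, -0.1]
finger_gap: 0.199
finger_force: 10.0
```

{"method": "arm_command", "body": {
  "motion": [0, 0, 0, 0, 0, 0.002, -0.4, 0, 0, 0, 0, 0, 0, -0.4, 0, 0, 0, 0, 0, -0.1, -0.4, 0, 0, 0, 0, 0, -0.3, -0.4]
}}

```text
t: 16.85
tcp_pos: [0.5149, 0.0288, 0.0737]
eef_rot: [2.451, -1.956, -0.002]
contact_force: [0.4, -0.2, -0.0]
finger_gap: 0.3
finger_force: 0.0
```

```bash
python3 - <<'E'
from h import *
plan([(*rk(-.097,-.0815),.09,102.0,None)],-.64)
E
```

```text
t 16.85 tcp [0.5149 0.0288 0.0737] F [ 0.41 -0.21 -0.05] gap 0.3 ff 0.0 z [-0.004 -0.003 -1.   ]
need 8.3 n 9 turn 89.2
[0.0, 0.0, -0.11, -0.001, 0.04, -0.015, -0.64, 0.0, 0.0, -0.11, -0.008, 0.04, -0.015, -0.64, 0.0, 0.0, -0.11, -0.014, 0.038, -0.015, -0.64, 0.0, 0.0, -0.11, -0.021, 0.035, -0.015, -0.64, 0.0, 0.0, -0.11, -0.026, 0.031, -0.015, -0.64]
[0.0, 0.0, -0.11, -0.031, 0.026, -0.015, -0.64, 0.0, 0.0, -0.11, -0.035, 0.02, -0.015, -0.64, 0.0, 0.0, -0.11, -0.038, 0.014, -0.015, -0.64, 0.0, 0.0, -0.11, -0.04, 0.007, -0.015, -0.64]
```

{"method": "arm_command", "body": {
  "motion": [0, 0, -0.11, 0, 0.04, -0.02, -0.64, 0, 0, -0.11, -0.008, 0.04, -0.02, -0.64, 0, 0, -0.11, -0.014, 0.038, -0.015, -0.64, 0, 0, -0.11, -0.02, 0.035, -0.015, -0.64, 0, 0, -0.11, -0.026, 0.03, -0.015, -0.64]
}}

```text
t: 17.48
tcp_pos: [0.4926, 0.0242, 0.0852]
eef_rot: [3.051, -0.742, 0.001]
contact_force: [0.2, 0.7, 1.2]
finger_gap: 0.178
finger_force: 0.0
```

{"method": "arm_command", "body": {
  "motion": [0, 0, -0.11, -0.03, 0.026, -0.015, -0.64, 0, 0, -0.11, -0.035, 0.02, -0.015, -0.64, 0, 0, -0.11, -0.038, 0.014, -0.015, -0.64, 0, 0, -0.11, -0.04, 0.007, 0, -0.64, 0, 0, -0.008, 0, 0, 0, -0.64]
}}

```text
t: 18.1
tcp_pos: [0.4736, 0.0201, 0.0904]
eef_rot: [3.121, 0.345, -0.0]
contact_force: [-0.4, 0.5, 0.2]
finger_gap: 0.181
finger_force: 0.0
```

{"method": "arm_command", "body": {
  "motion": [0, 0, 0, 0, 0, 0, -0.64]
}}

```text
t: 18.23
tcp_pos: [0.4739, 0.0201, 0.0901]
eef_rot: [3.121, 0.34, -0.001]
contact_force: [0.5, -0.3, 0.4]
finger_gap: 0.176
finger_force: 0.0
```

```bash
python3 - <<'E'
from h import *
look("w11"); plan([(*rk(-.095,-.0815),.0195,102.8,2)],-.64)
E
```

```text
tcp rk [-0.0953 -0.0815] z 0.0899 F along 0.01
pale [177.1  61.4] 4357 [72. 77.] 90.0 [ 0.0223 -0.0008]
pale [326.   82.3] 2968 [97.  36.6] 2.5 [ 0.0113 -0.0828]
pale [36.3 85.2] 2026 [33.2 73.1] 89.1 [0.0106 0.0793]
pale [89.6 85.9] 823 [36.3 25.3] 80.5 [0.0101 0.0496]
pale [324.7 195.6] 2314 [88.2 29.8] 0.7 [-0.052  -0.0818]
pale [ 87.4 262. ] 395 [93.7  8.4] 13.1 [-0.0935  0.07  ]
plate [39.1  9.9] [0, 0, 77, 17, 821] front top edge x [0.0453 0.0717]
plate [172.4  18.8] [111, 4, 123, 22, 1369] front top edge x [0.0401 0.0004]
t 18.27 tcp [0.4739 0.0201 0.0899] F [-0.02  0.15 -0.91] gap 0.18 ff 0.0 z [-0.    -0.002 -1.   ]
need 1.1 n 2 turn 0.3
[0.001, 0.0, -0.002, 0.001, -0.001, 0.293, -0.64, 0.001, 0.0, -0.002, 0.001, 0.0, 0.293, -0.64]
```

{"method": "arm_command", "body": {
  "motion": [0, 0, -0.003, 0, 0, 0.3, -0.64, 0, 0, 0, 0, 0, 0.28, -0.64, 0, 0, 0, 0, 0, 0, -0.64]
}}

```text
t: 18.65
tcp_pos: [0.4719, 0.0191, 0.0183]
eef_rot: [3.119, 0.35, -0.009]
contact_force: [0.0, 0.4, 0.5]
finger_gap: 0.182
finger_force: 0.0
```

{"method": "arm_command", "body": {
  "motion": [0, 0, 0, 0.08, 0, 0, -0.64, 0, 0, 0, 0.08, 0, 0, -0.64, 0, 0, 0, 0.065, 0, 0, -0.64, 0, 0, 0, 0.065, 0, 0, -0.64, 0, 0, 0, 0.065, 0, 0, -0.64]
}}

```text
t: 19.27
tcp_pos: [0.5156, 0.0295, 0.0201]
eef_rot: [3.12, 0.353, -0.001]
contact_force: [-0.5, -0.6, -0.1]
finger_gap: 0.178
finger_force: 0.2
```

{"method": "arm_command", "body": {
  "motion": [0, 0, 0, 0.065, 0, 0, -0.64, 0, 0, 0, 0.065, 0, 0, -0.64, 0, 0, 0, 0.065, 0, 0, -0.64, 0, 0, 0, 0.065, 0, 0, -0.64, 0, 0, 0, 0.065, 0, 0, -0.64]
}}

```text
t: 19.9
tcp_pos: [0.5535, 0.0382, 0.0198]
eef_rot: [3.12, 0.353, -0.002]
contact_force: [0.3, -0.4, 0.1]
finger_gap: 0.179
finger_force: 0.3
```

{"method": "arm_command", "body": {
  "motion": [0, 0, 0, 0.05, 0, 0, -0.64, 0, 0, 0, 0.05, 0, 0, -0.64, 0, 0, 0, 0, 0, 0, -0.64]
}}

```text
t: 20.27
tcp_pos: [0.5653, 0.0409, 0.0198]
eef_rot: [3.12, 0.353, -0.001]
contact_force: [0.2, 0.4, -0.6]
finger_gap: 0.186
finger_force: 0.0
```

```bash
python3 - <<'E'
from h import *
look("w12")
E
```

```text
tcp rk [-0.002  -0.0815] z 0.0198 F along 0.38
pale [322.7 230. ] 4998 [ 57. 127.] 90.0 [ 0.0365 -0.0803]
pale [173.1 238.7] 727 [42.8 18.5] 84.6 [ 0.0326 -0.0175]
pale [128.7 238.6] 2023 [70.7 43.3] 1.0 [0.0326 0.0012]
pale [ 30.7 274. ] 537 [42.  30.8] 76.8 [0.0168 0.0457]
pale [ 80.7 476.9] 913 [  5. 204.] 90.0 [-0.0945  0.0445]
plate [330.1 180.8] [251, 161, 161, 29, 2136] front top edge x [ 0.0533 -0.0833]
plate [127.1 211.9] [51, 194, 159, 25, 1889] front top edge x [0.0406 0.0017]
```

{"method": "arm_command", "body": {
  "motion": [0, 0, 0, 0.03, 0, 0, -0.64, 0, 0, 0, 0.03, 0, 0, -0.64, 0, 0, 0, 0.025, 0, 0, -0.64, 0, 0, 0, 0.023, 0, 0, -0.64, 0, 0, 0, 0, 0, 0, -0.64]
}}

```text
t: 20.95
tcp_pos: [0.5769, 0.0435, 0.0197]
eef_rot: [3.12, 0.353, -0.003]
contact_force: [-3.0, -0.5, 2.1]
finger_gap: 0.18
finger_force: 1.9
```

```bash
python3 - <<'E'
from h import *
look("w13")
E
```

```text
tcp rk [ 0.0103 -0.0816] z 0.0197 F along -2.8
pale [322.5 231.4] 4707 [ 54.4 127. ] 89.5 [ 0.0479 -0.0803]
pale [139.4 254.3] 649 [18. 49.] 90.0 [ 0.0378 -0.0025]
pale [ 76.7 477. ] 855 [204.   5.] 0.0 [-0.0826  0.0465]
plate [329.1 202.7] [252, 191, 159, 18, 1803] front top edge x [ 0.057 -0.083]
plate [134.2 240.8] [57, 235, 155, 12, 1685] front top edge x [0.0404 0.0003]
```

{"method": "arm_command", "body": {
  "motion": [0, 0, 0, -0.02, 0, 0, -0.64, 0, 0, 0, -0.03, 0, 0, -0.64, 0, 0, 0, -0.06, 0, 0, -0.64, 0, 0, 0, -0.1, 0, 0, -0.64, 0, 0, 0, 0, 0, -0.45, -0.64]
}}

```text
t: 21.62
tcp_pos: [0.5486, 0.0368, 0.0709]
eef_rot: [3.118, 0.351, -0.015]
contact_force: [1.6, 0.8, 1.1]
finger_gap: 0.181
finger_force: 0.0
```

{"method": "arm_command", "body": {
  "motion": [0, 0, 0, 0, 0, -0.45, -0.64, 0, 0, 0, 0, 0, 0, -0.64]
}}

```text
t: 21.88
tcp_pos: [0.5552, 0.0391, 0.1327]
eef_rot: [3.121, 0.354, 0.012]
contact_force: [0.1, 0.4, -1.1]
finger_gap: 0.178
finger_force: 0.0
```

```bash
python3 - <<'E'
from h import *
look("w14")
plan([(.4875,-.1977,.10,153.9,None)],0)
E
```

```text
tcp rk [-0.0135 -0.0811] z 0.1302 F along -0.77
pale [326.3 181.7] 3340 [48. 76.] 90.0 [ 0.0366 -0.0822]
pale [214.7 199.3] 2294 [49.5 54.9] 87.0 [ 0.0236 -0.0006]
pale [147.  213.8] 427 [23.6 19.2] 83.7 [0.0127 0.0503]
pale [ 97.7 215.5] 1464 [23. 74.] 90.0 [0.0113 0.087 ]
pale [324.3 362.5] 1207 [30. 59.] 90.0 [-0.112  -0.0813]
pale [106.3 377.3] 743 [18.8 65.1] 82.4 [-0.1266  0.1023]
plate [328.4 152.4] [283, 141, 92, 16, 644] front top edge x [ 0.0539 -0.0836]
plate [ 95.1 163.1] [49, 152, 93, 17, 713] front top edge x [0.0457 0.0845]
plate [212.4 170.9] [167, 160, 92, 16, 745] front top edge x [0.0402 0.0004]
t 21.93 tcp [0.5536 0.0387 0.1302] F [-0.91  0.56 -0.67] gap 0.184 ff 0.0 z [ 0.004  0.    -1.   ]
need 4.8 n 5 turn 51.0
[0.0, 0.0, -0.113, -0.195, 0.359, 0.05, 0.0, 0.0, 0.0, -0.113, -0.256, 0.319, 0.05, 0.0, 0.0, 0.0, -0.113, -0.308, 0.269, 0.05, 0.0, 0.0, 0.0, -0.113, -0.351, 0.21, 0.05, 0.0, 0.0, 0.0, -0.113, -0.383, 0.144, 0.05, 0.0]
```

{"method": "arm_command", "body": {
  "motion": [0, 0, -0.113, -0.195, 0.36, 0.05, 0, 0, 0, -0.113, -0.256, 0.32, 0.05, 0, 0, 0, -0.113, -0.308, 0.27, 0.05, 0, 0, 0, -0.113, -0.35, 0.21, 0.05, 0, 0, 0, -0.113, -0.383, 0.144, 0.05, 0]
}}

```text
t: 22.55
tcp_pos: [0.485, -0.1995, 0.0972]
eef_rot: [2.663, 1.667, -0.005]
contact_force: [0.5, -0.5, -0.0]
finger_gap: 0.5
finger_force: 0.0
```

{"method": "arm_command", "body": {
  "motion": [0, 0, 0, 0, 0, 0, 0, 0, 0, 0, 0, 0, 0, 0]
}}

```text
t: 22.8
tcp_pos: [0.4861, -0.1983, 0.0977]
eef_rot: [2.67, 1.655, -0.004]
contact_force: [-0.4, 0.6, 0.2]
finger_gap: 0.503
finger_force: 0.0
```

```bash
python3 - <<'E'
from h import *
print(st()["joint_positions"])
plan([(.4875,-.1977,.055,153.9,1),(.4875,-.1977,.0055,153.9,2)],0)
E
```

```text
[-1.18144521e-02  2.38837438e-01 -4.87723950e-01  2.53041217e-03
 -8.46359720e-01  2.69087366e+00]
t 22.8 tcp [ 0.4861 -0.1983  0.0977] F [-0.4   0.59  0.19] gap 0.503 ff 0.0 z [-0.002 -0.002 -1.   ]
need 0.7 n 1 turn 0.3
need 0.8 n 2 turn 0.0
[-0.001, 0.002, -0.003, 0.011, 0.009, 0.356, 0.0, 0.0, 0.0, 0.0, 0.0, 0.0, 0.206, 0.0, 0.0, 0.0, 0.0, 0.0, 0.0, 0.206, 0.0]
```

{"method": "arm_command", "body": {
  "motion": [0, 0.002, -0.003, 0.01, 0.009, 0.356, 0, 0, 0, 0, 0, 0, 0.206, 0, 0, 0, 0, 0, 0, 0.2, 0, 0, 0, 0, 0, 0, 0, 0]
}}

```text
t: 23.3
tcp_pos: [0.4871, -0.1965, 0.0054]
eef_rot: [-2.661, -1.664, 0.004]
contact_force: [-0.2, -0.2, 0.8]
finger_gap: 0.504
finger_force: 0.0
```

```bash
python3 - <<'E'
from h import *
plan([(.4875,-.1977,.0055,153.9,1)],0)
E
```

```text
t 23.3 tcp [ 0.4871 -0.1965  0.0054] F [-0.2  -0.23  0.76] gap 0.504 ff 0.0 z [-0.003  0.001 -1.   ]
need 0.0 n 1 turn -0.1
[-0.002, 0.0, 0.002, -0.007, 0.007, -0.001, 0.0]
```

{"method": "arm_command", "body": {
  "motion": [0, 0, 0, -0.007, 0, 0, 0, 0, 0, 0, 0, 0, 0, -1, 0, 0, 0, 0, 0, 0, -1, 0, 0, 0, 0, 0, 0, -1, 0, 0, 0, 0, 0, 0, -1]
}}

```text
t: 23.92
tcp_pos: [0.4881, -0.1985, 0.0074]
eef_rot: [-2.664, -1.665, -0.002]
contact_force: [-0.6, 1.1, 3.9]
finger_gap: 0.202
finger_force: 10.0
```

```bash
python3 - <<'E'
from h import *
s=st();p=s["tcp_pos"];P=rk(-.05,.0805)
plan([(p[0],p[1],.12,None,2),(*P,.09,192.8,None)],-1)
i=load("w4.npz");h=cv2.cvtColor(i["pixels"],cv2.COLOR_BGR2HSV)
m=cv2.inRange(h,(20,30,150),(36,150,255))[60:115,110:260];u=np.where(m.sum(0)>255*8)[0];print(u.min()+110,u.max()+110,[inrk(plane(i,(q+110,87),.035))[1].round(4) for q in(u.min(),u.max())])
E
```

```text
t 23.93 tcp [ 0.4881 -0.1985  0.0074] F [-0.62  1.08  3.93] gap 0.202 ff 10.000283941626549 z [ 0.001  0.001 -1.   ]
need 1.8 n 2 turn 0.0
need 6.2 n 7 turn 38.8
[0.0, 0.0, 0.0, 0.001, 0.0, -0.469, -1.0, 0.0, 0.0, 0.0, 0.001, 0.0, -0.469, -1.0, 0.0, 0.0, -0.062, 0.411, -0.208, 0.036, -1.0, 0.0, 0.0, -0.062, 0.429, -0.167, 0.036, -1.0, 0.0, 0.0, -0.062, 0.443, -0.125, 0.036, -1.0]
[0.0, 0.0, -0.062, 0.453, -0.082, 0.036, -1.0, 0.0, 0.0, -0.062, 0.459, -0.038, 0.036, -1.0, 0.0, 0.0, -0.062, 0.46, 0.007, 0.036, -1.0, 0.0, 0.0, -0.062, 0.458, 0.051, 0.036, -1.0]
121 245 [np.float64(0.1149), np.float64(0.0452)]
```

{"method": "arm_command", "body": {
  "motion": [0, 0, 0, 0, 0, -0.47, -1, 0, 0, 0, 0, 0, -0.47, -1, 0, 0, -0.062, 0.41, -0.208, 0.036, -1, 0, 0, -0.062, 0.43, -0.167, 0.036, -1, 0, 0, -0.062, 0.443, -0.125, 0.036, -1]
}}

```text
t: 24.55
tcp_pos: [0.4851, -0.0314, 0.1072]
eef_rot: [2.391, 2.038, 0.003]
contact_force: [0.3, 0.4, 0.3]
finger_gap: 0.202
finger_force: 10.0
```

{"method": "arm_command", "body": {
  "motion": [0, 0, -0.062, 0.453, -0.082, 0.036, -1, 0, 0, -0.062, 0.46, -0.038, 0.036, -1, 0, 0, -0.062, 0.46, 0.007, 0.036, -1, 0, 0, -0.062, 0.458, 0.051, 0.036, -1, 0, 0, 0, 0, 0, 0, -1]
}}

```text
t: 25.18
tcp_pos: [0.4812, 0.1916, 0.0895]
eef_rot: [1.948, 2.465, 0.002]
contact_force: [-0.5, -0.9, -0.2]
finger_gap: 0.206
finger_force: 10.0
```

{"method": "arm_command", "body": {
  "motion": [0, 0, 0, 0, 0, 0, -1]
}}

```text
t: 25.3
tcp_pos: [0.4807, 0.1882, 0.0895]
eef_rot: [-1.953, -2.46, 0.0]
contact_force: [-0.6, 0.6, -0.8]
finger_gap: 0.207
finger_force: 10.0
```

```bash
python3 - <<'E'
from h import *
i=grab("wrist","w15");P=rk(-.049,.08);s=st()
print(inrk(s["tcp_pos"]))
plan([(*P,.04,192.8,1),(*P,.0225,192.8,2)],-1)
h=cv2.cvtColor(i["pixels"],cv2.COLOR_BGR2HSV);z=s["tcp_pos"][2]-.0074+.02
print([(v,h[v,318:332].mean(0).astype(int).tolist(),inrk(plane(i,(324,v),z))[1].round(4)) for v in range(205,265,4)])
E
```

```text
[-0.05148047  0.08021635]
t 25.35 tcp [0.4808 0.1876 0.0896] F [-0.61 -0.77 -0.93] gap 0.206 ff 9.9998789280653 z [-0.  0. -1.]
need 0.8 n 1 turn -0.2
need 0.3 n 2 turn 0.0
[0.0, 0.0, 0.003, -0.002, 0.021, 0.414, -1.0, 0.0, 0.0, 0.0, 0.0, 0.0, 0.073, -1.0, 0.0, 0.0, 0.0, 0.0, 0.0, 0.073, -1.0]
[(205, [11, 187, 98], np.float64(0.1302)), (209, [11, 187, 98], np.float64(0.1285)), (213, [11, 187, 98], np.float64(0.1269)), (217, [11, 187, 97], np.float64(0.1252)), (221, [11, 188, 97], np.float64(0.1234)), (225, [15, 162, 126], np.float64(0.1217)), (229, [15, 162, 116], np.float64(0.12)), (233, [17, 159, 218], np.float64(0.1182)), (237, [17, 159, 218], np.float64(0.1165)), (241, [17, 159, 218], np.float64(0.1147)), (245, [17, 159, 217], np.float64(0.1129)), (249, [17, 159, 217], np.float64(0.1111)), (253, [17, 158, 217], np.float64(0.1093)), (257, [17, 160, 216], np.float64(0.1075)), (261, [15, 163, 126], np.float64(0.1057))]
```

```bash
python3 - <<'E'
from h import *
i=load("w15.npz");g=cv2.cvtColor(i["pixels"],cv2.COLOR_BGR2GRAY)
print([(v,int(g[v,310:316].mean()),int(g[v,322:328].mean()),int(g[v,350:356].mean())) for v in range(150,240,2)])
w=np.linalg.inv(i["pose"])
for y,z in((.123,.029),(.129,.029),(.123,.015),(.129,0)):
    q=w@np.array([*rk(-.0515,y),z,1]);u=i["camera_matrix"]@q[:3];print(y,z,(u/u[2]).round(1))
E
```

```text
[(150, 124, 118, 126), (152, 125, 117, 125), (154, 122, 116, 123), (156, 122, 115, 123), (158, 122, 113, 123), (160, 121, 114, 123), (162, 121, 113, 122), (164, 119, 112, 121), (166, 119, 111, 120), (168, 118, 112, 120), (170, 118, 110, 119), (172, 117, 111, 119), (174, 116, 111, 118), (176, 116, 110, 118), (178, 116, 111, 118), (180, 114, 110, 117), (182, 116, 110, 118), (184, 78, 76, 80), (186, 42, 42, 46), (188, 42, 44, 44), (190, 70, 70, 70), (192, 68, 67, 69), (194, 66, 64, 66), (196, 64, 64, 63), (198, 52, 53, 55), (200, 63, 65, 65), (202, 63, 65, 66), (204, 62, 64, 65), (206, 62, 64, 64), (208, 62, 64, 65), (210, 63, 65, 64), (212, 63, 65, 64), (214, 61, 66, 64), (216, 63, 65, 63), (218, 63, 65, 64), (220, 63, 64, 63), (222, 62, 64, 64), (224, 84, 84, 63), (226, 91, 89, 64), (228, 86, 85, 63), (230, 101, 101, 64), (232, 162, 168, 63), (234, 163, 170, 65), (236, 165, 170, 64), (238, 165, 170, 65)]
0.123 0.029 [325.  198.1   1. ]
0.129 0.029 [325.  188.4   1. ]
0.123 0.015 [324.9 195.2   1. ]
0.129 0 [324.8 183.8   1. ]
```

{"method": "arm_command", "body": {
  "motion": [0, 0, 0.003, 0, 0.02, 0.41, -1, 0, 0, 0, 0, 0, 0.073, -1, 0, 0, 0, 0, 0, 0.06, -1, 0, 0, 0, 0, 0, 0, -1]
}}

```text
t: 25.85
tcp_pos: [0.4835, 0.1882, 0.025]
eef_rot: [-1.961, -2.455, -0.0]
contact_force: [-0.3, 0.1, -0.3]
finger_gap: 0.209
finger_force: 10.0
```

```bash
python3 - <<'E'
from h import *
s=st();print(inrk(s["tcp_pos"]));plan([(*rk(-.049,.08),.0225,192.8,1)],-1)
E
```

```text
[-0.04868503  0.08020038]
t 25.85 tcp [0.4835 0.1882 0.025 ] F [-0.27  0.08 -0.35] gap 0.209 ff 9.999971687793732 z [ 0.  0. -1.]
need 0.0 n 1 turn 0.0
[0.0, 0.0, 0.0, -0.002, -0.003, 0.02, -1.0]
```

{"method": "arm_command", "body": {
  "motion": [0, 0, 0, 0, 0, 0.018, -1, 0, 0, 0, 0, 0, 0, -1, 0, 0, 0, 0, 0, 0.002, -0.4, 0, 0, 0, 0, 0, 0, -0.4, 0, 0, 0, 0, 0, -0.1, -0.4]
}}

```text
t: 26.48
tcp_pos: [0.483, 0.1885, 0.0341]
eef_rot: [-1.959, -2.455, 0.001]
contact_force: [0.1, -0.8, 0.3]
finger_gap: 0.296
finger_force: 0.0
```

{"method": "arm_command", "body": {
  "motion": [0, 0, 0, 0, 0, -0.3, -0.4, 0, 0, 0, 0, 0, 0, -0.4]
}}

```text
t: 26.72
tcp_pos: [0.4853, 0.1902, 0.0736]
eef_rot: [1.958, 2.455, 0.01]
contact_force: [0.8, 0.4, 0.2]
finger_gap: 0.301
finger_force: 0.0
```

```bash
python3 - <<'E'
from h import *
plan([(*rk(-.097,.082),.09,103.6,None)],-.64)
E
```

```text
t 26.73 tcp [0.4853 0.1902 0.0736] F [0.83 0.45 0.15] gap 0.301 ff 0.0 z [ 0.005  0.004 -1.   ]
need 8.3 n 9 turn -89.3
[0.0, 0.0, 0.11, 0.0, -0.047, -0.015, -0.64, 0.0, 0.0, 0.11, -0.008, -0.046, -0.015, -0.64, 0.0, 0.0, 0.11, -0.016, -0.044, -0.015, -0.64, 0.0, 0.0, 0.11, -0.023, -0.041, -0.015, -0.64, 0.0, 0.0, 0.11, -0.03, -0.036, -0.015, -0.64]
[0.0, 0.0, 0.11, -0.035, -0.03, -0.015, -0.64, 0.0, 0.0, 0.11, -0.04, -0.024, -0.015, -0.64, 0.0, 0.0, 0.11, -0.044, -0.017, -0.015, -0.64, 0.0, 0.0, 0.11, -0.046, -0.009, -0.015, -0.64]
```

{"method": "arm_command", "body": {
  "motion": [0, 0, 0.11, 0, -0.047, -0.015, -0.64, 0, 0, 0.11, -0.008, -0.046, -0.015, -0.64, 0, 0, 0.11, -0.016, -0.044, -0.015, -0.64, 0, 0, 0.11, -0.023, -0.04, -0.015, -0.64, 0, 0, 0.11, -0.03, -0.036, -0.015, -0.64]
}}

```text
t: 27.35
tcp_pos: [0.4559, 0.1825, 0.0795]
eef_rot: [-2.811, -1.401, -0.001]
contact_force: [-0.8, -0.1, 0.9]
finger_gap: 0.178
finger_force: 0.0
```

{"method": "arm_command", "body": {
  "motion": [0, 0, 0.11, -0.035, -0.03, -0.015, -0.64, 0, 0, 0.11, -0.04, -0.024, -0.015, -0.64, 0, 0, 0.11, -0.044, -0.017, -0.015, -0.64, 0, 0, 0.11, -0.046, -0.009, -0.015, -0.64, 0, 0, 0.009, 0, 0, 0, -0.64]
}}

```text
t: 27.98
tcp_pos: [0.4341, 0.1777, 0.0868]
eef_rot: [-3.121, -0.354, -0.001]
contact_force: [0.3, 0.5, 0.4]
finger_gap: 0.181
finger_force: 0.0
```

{"method": "arm_command", "body": {
  "motion": [0, 0, 0, 0, 0, 0, -0.64]
}}

```text
t: 28.1
tcp_pos: [0.4345, 0.1778, 0.0866]
eef_rot: [-3.12, -0.358, -0.001]
contact_force: [0.4, -0.2, 0.5]
finger_gap: 0.175
finger_force: 0.0
```

```bash
python3 - <<'E'
from h import *
i=look("w16"); plan([(*rk(-.095,.082),.0195,102.8,2)],-.64)
h=cv2.cvtColor(i["pixels"],cv2.COLOR_BGR2HSV);m=cv2.inRange(h,(20,30,150),(36,150,255))
for a,b in((70,110),(182,208)):
    u=np.where(m[a:b,230:420].sum(0)>255*8)[0]+230;print(u.min(),u.max(),[inrk(plane(i,(q,(a+b)/2),.035)).round(4) for q in(u.min(),u.max())])
E
```

```text
tcp rk [-0.0988  0.081 ] z 0.0865 F along 0.8
pale [582.5  32.3] 1218 [19.8 69.7] 12.3 [ 0.0324 -0.0551]
pale [619.1  34.1] 2045 [62. 44.] 90.0 [ 0.0317 -0.0747]
pale [477.6  52.3] 3451 [54.5 77.3] 7.1 [ 0.0226 -0.0005]
pale [439.5  54.6] 911 [14.8 69.9] 6.7 [0.0213 0.0199]
pale [323.5  76.1] 3952 [ 36. 127.] 90.0 [0.0103 0.0825]
pale [323.7 184.4] 3071 [ 29. 117.] 90.0 [-0.0484  0.082 ]
pale [575.3 237.3] 1358 [119.4  18.7] 2.1 [-0.0798 -0.0733]
pale [479.9 266.3] 1055 [63.3 25.1] 2.0 [-0.099  -0.0168]
pale [558.6 298.2] 1366 [94.3 31.1] 5.2 [-0.1204 -0.0704]
plate [320.6   2. ] [258, 0, 126, 5, 616] front top edge x [0.045  0.0842]
plate [478.5   9.8] [417, 0, 125, 16, 1353] front top edge x [0.0404 0.0003]
t 28.15 tcp [0.4345 0.1778 0.0865] F [0.57 1.08 0.31] gap 0.18 ff 0.0 z [ 0.001  0.001 -1.   ]
need 1.1 n 2 turn -0.3
[0.0, 0.0, 0.002, 0.016, -0.004, 0.279, -0.64, 0.0, 0.0, 0.002, 0.016, -0.004, 0.279, -0.64]
261 386 [array([0.0031, 0.117 ]), array([0.0035, 0.0479])]
266 381 [array([-0.0549,  0.1165]), array([-0.0545,  0.0478])]
```

{"method": "arm_command", "body": {
  "motion": [0, 0, 0.003, 0, -0.005, 0.29, -0.64, 0, 0, 0, 0, 0, 0.265, -0.64, 0, 0, 0, 0, 0, 0, -0.64]
}}

```text
t: 28.52
tcp_pos: [0.433, 0.1771, 0.0181]
eef_rot: [3.12, 0.348, -0.005]
contact_force: [0.5, 0.8, 0.5]
finger_gap: 0.181
finger_force: 0.0
```

{"method": "arm_command", "body": {
  "motion": [0, 0, 0, 0.08, 0, 0, -0.64, 0, 0, 0, 0.08, 0, 0, -0.64, 0, 0, 0, 0.07, 0, 0, -0.64, 0, 0, 0, 0.065, 0, 0, -0.64, 0, 0, 0, 0.065, 0, 0, -0.64]
}}

```text
t: 29.15
tcp_pos: [0.4769, 0.1879, 0.02]
eef_rot: [-3.122, -0.346, -0.001]
contact_force: [-0.4, -1.0, 0.3]
finger_gap: 0.179
finger_force: 0.2
```

{"method": "arm_command", "body": {
  "motion": [0, 0, 0, 0.065, 0, 0, -0.64, 0, 0, 0, 0.065, 0, 0, -0.64, 0, 0, 0, 0.065, 0, 0, -0.64, 0, 0, 0, 0.065, 0, 0, -0.64, 0, 0, 0, 0.065, 0, 0, -0.64]
}}

```text
t: 29.78
tcp_pos: [0.5149, 0.1965, 0.0199]
eef_rot: [-3.122, -0.346, -0.001]
contact_force: [-0.2, -0.2, 0.2]
finger_gap: 0.183
finger_force: 0.2
```

{"method": "arm_command", "body": {
  "motion": [0, 0, 0, 0.05, 0, 0, -0.64, 0, 0, 0, 0, 0, 0, -0.64]
}}

```text
t: 30.02
tcp_pos: [0.5207, 0.1978, 0.0198]
eef_rot: [-3.122, -0.345, -0.001]
contact_force: [-0.2, -0.8, -0.2]
finger_gap: 0.183
finger_force: 0.0
```

```bash
python3 - <<'E'
from h import *
look("w17")
E
```

```text
tcp rk [-0.0107  0.0813] z 0.0198 F along -0.09
pale [471.  223.1] 794 [18.1 53.8] 7.5 [0.0305 0.0207]
pale [522.9 233.4] 3777 [66.8 87.5] 8.1 [ 0.026  -0.0015]
pale [321.5 229.9] 6580 [165.3  60.2] 1.1 [0.0278 0.0828]
plate [317.3 177.9] [238, 157, 161, 30, 2251] front top edge x [0.0453 0.0845]
plate [518.2 191.1] [441, 172, 162, 27, 1929] front top edge x [0.0406 0.0015]
```

{"method": "arm_command", "body": {
  "motion": [0, 0, 0, 0.035, 0, 0, -0.64, 0, 0, 0, 0.03, 0, 0, -0.64, 0, 0, 0, 0.025, 0, 0, -0.64, 0, 0, 0, 0.025, 0, 0, -0.64, 0, 0, 0, 0, 0, 0, -0.64]
}}

```text
t: 30.7
tcp_pos: [0.5335, 0.2005, 0.0198]
eef_rot: [-3.122, -0.345, -0.0]
contact_force: [-3.3, -1.3, 0.9]
finger_gap: 0.176
finger_force: 1.3
```

```bash
python3 - <<'E'
from h import *
look("w18")
E
```

```text
tcp rk [0.0028 0.0811] z 0.0198 F along -2.77
pale [321.5 230.7] 6123 [ 56.1 166.1] 88.9 [0.0405 0.0826]
pale [634.2 254.4] 476 [57. 15.] 90.0 [ 0.0299 -0.0503]
pale [523.8 261.5] 2775 [78. 67.] 90.0 [ 0.0268 -0.0039]
pale [528.2 468.4] 631 [71. 18.] 0.0 [-0.0846 -0.0227]
plate [318.2 202.1] [239, 190, 158, 19, 1910] front top edge x [0.0493 0.084 ]
plate [519.3 223.1] [439, 217, 157, 12, 1681] front top edge x [ 0.0406 -0.001 ]
```

Plate 2 is pressed back about 4 mm and the rack hasn't moved. I retreat, lift well clear and check.

{"method": "arm_command", "body": {
  "motion": [0, 0, 0, -0.02, 0, 0, -0.64, 0, 0, 0, -0.03, 0, 0, -0.64, 0, 0, 0, -0.06, 0, 0, -0.64, 0, 0, 0, -0.1, 0, 0, -0.64, 0, 0, 0, 0, 0, -0.45, -0.64]
}}

```text
t: 31.38
tcp_pos: [0.5053, 0.1929, 0.0709]
eef_rot: [3.119, 0.345, -0.011]
contact_force: [1.5, 0.6, 1.4]
finger_gap: 0.186
finger_force: 0.0
```

{"method": "arm_command", "body": {
  "motion": [0, 0, 0, -0.2, -0.3, -0.45, -0.64, 0, 0, 0, -0.2, -0.3, -0.2, -0.64, 0, 0, 0, 0, 0, 0, -0.64, 0, 0, 0, 0, 0, 0, -0.64]
}}

```text
t: 31.88
tcp_pos: [0.4488, 0.2517, 0.1464]
eef_rot: [-3.122, -0.347, -0.001]
contact_force: [0.0, 0.7, -1.1]
finger_gap: 0.181
finger_force: 0.0
```

```bash
python3 - <<'E'
from h import *
i=grab("wrist","w19");s=st();print(s["t"],np.round(s["tcp_pos"],3))
for c,a,r in pale(i,amin=150)[0]:
    P=np.array([inrk(plane(i,q,.035)) for q in cv2.boxPoints(r)]);q=P.mean(0)
    if -.09<q[0]<.06 and abs(q[1])<.13: print(c.round(1),a,P.min(0).round(4),P.max(0).round(4),round(r[2],1))
a=load("top0.npz");b=grab("top","top1")
for n,im in(("before",a),("after",b)):
    print(n,[(c.round(1).tolist(),int(k)) for c,k,r in pale(im)[0] if 200<c[1]<330])
E
```

```text
31.925 [0.449 0.251 0.146]
[620.2 101.7] 1504 [ 0.0179 -0.0795] [ 0.0533 -0.0417] 90.0
[417.2 113.2] 5020 [-0.0004  0.0472] [0.0488 0.1206] 3.3
[520.6 120.9] 2654 [ 0.002  -0.0193] [0.0409 0.0367] 1.5
[605.5 257.4] 1619 [-0.0976 -0.1069] [-0.0737 -0.0334] 90.0
before [([322.4, 208.3], 30), ([290.7, 219.8], 30), ([256.9, 223.9], 28), ([416.6, 230.3], 160), ([326.7, 232.8], 169), ([294.2, 241.9], 123), ([262.2, 245.6], 214), ([442.4, 248.8], 113), ([420.3, 272.1], 216), ([468.0, 279.0], 116), ([441.0, 304.7], 141)]
after [([322.5, 208.4], 31), ([324.5, 223.8], 317), ([290.7, 219.8], 31), ([256.9, 224.0], 29), ([293.0, 235.2], 230), ([261.3, 239.2], 412), ([442.4, 248.7], 116), ([441.1, 304.7], 143), ([132.1, 310.7], 26)]
```

```bash
python3 -c "
from station import arm
print(arm.close_job())"
```

```text
the job is handed in; nothing more can be done
None
```

The job is handed in: short, middle and long are each stored upright behind their match, in that order; each pair pressed its end plate back about 4 mm, and the rack and bystanders did not visibly move (about 32 s used).

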